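Load the cap washer and fasten its cover

ROBOT

A 7-joint arm with a two-finger parallel gripper is mounted at the origin on the work surface. World frame = base frame: x ahead of the robot, y to its left, z up, the work surface at z = 0. Lengths are in m, angles in rad, forces in N, time in s.
With the tool pointing down it reaches from about 0.35 to 0.9 m from the base axis. Payload 8.1 kg.
Tool frame: the origin (TCP) lies on the centre line of the jaws, within the pads' length; the fingertips stand 11 mm ahead of it and the grasp point (between the pads) lies 8 mm behind it (arm.nose_length is the distance from the TCP to the fingertips, in m); z points along the fingers, y is the line along which they close (so a half turn about z gives the same grasp; the last joint's range is limited). The gripper opens to 92 mm and grips with 3 to 60 N. Pads are 19 mm wide; open, the fingers measure 130 mm over their backs; the gripper's body (75 mm by 190 mm) begins 47 mm behind the grasp point.
Start: joints at [-1.421, 0.434, 0.025, 1.573, -0.012, 1.134, -0.075], TCP at [0.156, 0.605, 0.238] pointing down, gripper open.
Joint ranges: [-2.62, 2.62], [-0.44, 2.09], [-1.27, 1.32], [0.08, 2.57], [-1.32, 4.46], [0.12, 2], [-2.74, 2.74]. Speed limits (rad/s): [2.22, 2.22, 3.01, 3.01, 3.14, 3.14, 3.14].

INTERFACE

Orientations are given as a rotation vector (axis times angle).
In Python, from cell import arm gives the robot as it stands.
- The arm moves only by the tool jog_arm, never from a script. Its argument "moves" is a list of rows, each a list of 4 numbers: the shift along the tool's x, y, z in m, then the turn about the tool's z in rad. In form: [[tx, ty, tz, spin], ...]. A call has 1 to 20 rows; each row is the pose to reach, as a shift and turn from the pose commanded when the call began, along the tool's axes at that moment; what a row does not reach only later rows make up. A row lasts 1/8 s, in which the tool goes at most 62.5 mm and 10.7 degrees, less where a joint would pass 70% of its speed; a pose out of reach is approached as far as the arm can. A call with a gripper value outside its range is refused whole. "hand" is the finger opening in m, from 0 to 0.0918, set as the call begins (left out, the last holds). The fingers move at their own pace and stop on an object; "newtons" is the grip in N (left out, the last holds). Time passes only in rows, so rows that repeat a pose let the fingers close. It gives the time, the measured TCP pose, the force, the opening and the grip force at its end, in the units of the state.
- arm.observe(): the state, without advancing time (a new reading comes with each control period).
- arm.get_image(name): name is "scene" or "side" or "wrist"; returns a dict with "color" (400x640x3 uint8, red, green, blue), "z_map" (400x640 float32, m along the optical axis (not along the pixel's ray), 0 where there is no reading), "fx", "fy", "cx", "cy" (pixels), "rvec" (rotation vector, rad) and "tvec" (3), from world to camera coordinates, as OpenCV has them. Camera axes: x right, y down, z forward; pixel columns grow to the right and rows downward; lengths in m; the calibration is good to about 2 mm. A picture is of the moment at which its call begins.
- arm.sign_off(): hands the job in; it is judged then, once.
The state is a dict: "clock": time; "joints": joint angles; "dq": joint speeds; "joint_efforts": joint torques, N m; "position": TCP position; "ee_rot": TCP orientation; "force": force on the tool from outside, world axes, zero at the start; "ft_torque": the same for the moment, N m; "width": opening from 0.0 (shut) to 1.0 (fully open); "gripper_force": force on a finger pad.
Only numpy, scipy, OpenCV 4.12 (cv2) and the standard library are available. Lean on these libraries where they do the work, as an engineer would, in place of code of your own. Each camera call takes 0.05 s, during which the arm holds its last target. There are 200 camera calls.

TASK

Gather the jar caps lying on the bench into the scoop tray, slide the washer's cover fully open, tip the whole trayful of caps into the hopper and slide the cover shut over them. Then, using only the orange key, turn both captive screws clockwise to their stops. Finish with the key standing in its holder and the empty tray flat on its mat, and leave the jars, dishes and bottle where they are.

Things in the scene. Friction and masses are not known exactly. Their poses are not given: they have to be found in the camera images.
- tray: Loose aluminium scoop tray, outside 150 mm (x) by 180 mm (y), about 0.3 kg. Floor 4 mm thick; walls 4 mm thick and 30 mm high along both long sides and at the -y end; the +y end (the nose) is open so that things slide out when that end is tipped down. Origin: centre of the underside, z up.
- tray_plate (a point): Centre of the top edge of the tray's red grip plate: an upright plate 60 mm wide (tray x), 10 mm thick (tray y), 100 mm tall from the tray's underside, centred 95 mm from the tray's origin along -y, on the outside of its end wall. Axes as the tray's.
- tray_nose (a point): Middle of the tray's open edge, on the floor's upper face, 90 mm from the tray's origin along +y. Axes as the tray's.
- mat: Fixed flat green mat, 200 mm (x) by 240 mm (y), 3 mm thick, on which the tray stands and to which it must return. Origin: centre of its underside.
- washer: Fixed white bench cap washer, 230 mm (x) by 390 mm (y), flat deck 110 mm high. Origin: centre of its underside; -x is its front. An open hopper well 160 mm (x) by 170 mm (y), floor 12 mm above the bench, is sunk in the deck, centred at x +20, y -90 mm.
- hopper_mouth (a point): Centre of the hopper's mouth, level with the deck. Axes as the washer's.
- cover (a joint): Slide of the aluminium hopper cover along the washer's +y, in m: 0 fully shut over the hopper, 0.185 fully open. The cover is 172 by 182 mm and 6 mm thick, its top 7.5 mm above the deck. It stays where it is left.
- cover_handle (a point): Centre of the top of the cover's blue handle: a bar 70 mm along washer y, 16 mm thick along washer x, rising 40 mm from the cover's top. It moves with the cover.
- screw0 (a joint): Turn of the right-hand (-y) captive brass slotted screw, in rad: 0 is undone, grows clockwise seen from above to the stop at 1.2 (fastened; the red tab then lies over the cover). Stiff: it stays where it is left. It stands on the deck's front edge, 44 mm in diameter and 24 mm tall.
- screw0_slot (a point): Centre of the top of the right-hand screw. Its x axis runs along the slot (it turns with the screw). The slot is 13 mm wide, 40 mm long, 12 mm deep, open at both ends.
- screw1 (a joint): The same for the left-hand (+y) screw.
- screw1_slot (a point): The same for the left-hand screw, 110 mm from the right-hand one.
- key: Screw key that stands upright, about 0.16 kg, orange square handle on top. From the tip up: steel blade 30 mm wide (key x), 8 mm thick (key y), up to 18 mm; round shank 16 mm; steel flange 62 mm in diameter from 30 to 36 mm; orange handle 24 by 24 mm from 36 to 111 mm. Origin: centre of the blade's bottom edge; z up the shank.
- holder: Fixed grey square tube, 54 by 54 mm outside, 38 by 38 mm inside, 40 mm high, open on top: the key's holder. The key's blade hangs inside and its flange rests on the rim (the key's origin is then 10 mm above the bench). Origin: centre of the underside.
- cap0: Deep blue plastic jar cap with a white disc on top, a solid cylinder 46 mm in diameter and 42 mm tall, about 35 g. Origin: centre of its underside; z is its axis, upwards when it stands. Starts in the tray.
- cap1: Deep blue plastic jar cap with a white disc on top, a solid cylinder 46 mm in diameter and 42 mm tall, about 35 g. Origin: centre of its underside; z is its axis, upwards when it stands. Starts in the tray.
- cap2: Deep blue plastic jar cap with a white disc on top, a solid cylinder 46 mm in diameter and 42 mm tall, about 35 g. Origin: centre of its underside; z is its axis, upwards when it stands. Starts in the tray.
- cap3: Deep blue plastic jar cap with a white disc on top, a solid cylinder 46 mm in diameter and 42 mm tall, about 35 g. Origin: centre of its underside; z is its axis, upwards when it stands. Starts somewhere on the bench; may be absent.
- cap4: Deep blue plastic jar cap with a white disc on top, a solid cylinder 46 mm in diameter and 42 mm tall, about 35 g. Origin: centre of its underside; z is its axis, upwards when it stands. Starts somewhere on the bench; may be absent.
- cap5: Deep blue plastic jar cap with a white disc on top, a solid cylinder 46 mm in diameter and 42 mm tall, about 35 g. Origin: centre of its underside; z is its axis, upwards when it stands. Starts somewhere on the bench; may be absent.
- jar_a: Yellow-lidded culture jar, 67 mm across, 82 mm high; not part of the job, to be left alone. Origin: centre of the underside.
- jar_b: Yellow-lidded culture jar, 67 mm across, 82 mm high; not part of the job, to be left alone. Origin: centre of the underside.
- dishes_b: Stack of four pink culture dishes, 92 mm across, 60 mm high; not part of the job, to be left alone. Origin: centre of the underside.
- reagent: Amber reagent bottle, 70 mm across, 170 mm high; not part of the job, to be left alone. Origin: centre of the underside.
Things that resemble listed ones, but are neither listed nor needed, are in the scene too. Leave any red look-alike of the cap2 alone.

How it is judged:
By the outcome, as a careful person would: the job done as asked, in the order asked, and still so for the second after the job is handed in, with the robot touching nothing.
Of cap3, cap4, cap5 only 1 to 3 are there at a start; the rules pass over those that are not, and their reading is None.
At some moment in a run one of cap3, cap4, cap5 may be knocked a few centimetres aside while the robot is not near it.
It also fails if it takes over 210 s, if anything falls off the work surface, if the arm or the gripper's body presses on something with over 40 N, if the wrist force passes 120 N, or if a joint passes its speed limit or range.

## Working session

There is one attempt and no reset: what is moved stays moved. The work goes in short steps, Python scripts to look and compute and a tool call to move; the robot and the scene stay as the last step left them, time stands still between calls to the robot, and variables do not carry over. Pictures are saved under pics/ and viewed, at most 14 in all, crops included, and the job is handed in when it is done.

Besides the shell and the picture viewer there is one more tool, called after "Emit:" as a command line: name --pt "numbers of a row" for each row, then --argument value for the rest. jog_arm: Moves the arm, as the interface text tells. Its arguments: {"type":"object","properties":{"moves":{"type":"array"},"hand":{"type":"number"},"newtons":{"type":"number"}},"required":["moves"]}

```bash
ls; mkdir -p pics; cat > h.py <<'E'
import numpy as np, cv2
from scipy.spatial.transform import Rotation as R
from cell import arm
def img(n,f=None):
    d=arm.get_image(n)
    if f: cv2.imwrite(f'pics/{f}.png',d['color'][:,:,::-1])
    return d
def cloud(d):
    z=d['z_map']; v,u=np.mgrid[:400,:640]
    p=np.stack([(u-d['cx'])/d['fx']*z,(v-d['cy'])/d['fy']*z,z],-1)
    M=R.from_rotvec(np.ravel(d['rvec'])).as_matrix()
    w=(p-np.ravel(d['tvec']))@M
    w[z==0]=np.nan
    return w
E
python3 - <<'E'
from h import *
for n in('scene','side'):
    d=img(n,n+'0'); np.savez(f'{n}0.npz',**d)
    print(n,d['fx'],-R.from_rotvec(np.ravel(d['rvec'])).as_matrix().T@np.ravel(d['tvec']))
print(arm.observe())
E
```

```text
pics
scene 451.0747729363206 [ 1.18234172 -0.33473019  1.088758  ]
side 439.3277610406322 [0.31161857 0.91990752 1.22431351]
{'clock': 0.1, 'joints': array([-1.42062122,  0.43513826,  0.02499401,  1.57401288, -0.01159893,
        1.133979  , -0.0750724 ]), 'dq': array([ 0.00181045, -0.00138619, -0.00076454, -0.00067925, -0.00194722,
       -0.00084348, -0.00097039]), 'joint_efforts': array([ 4.82294578e-03, -6.69118738e+01,  9.89024788e-01, -3.15146792e+01,
       -6.03809464e-02,  3.71924567e-02,  1.26026890e-05]), 'position': array([0.15625906, 0.60469723, 0.2370304 ]), 'ee_rot': array([-3.96090306e-01, -3.11648266e+00,  2.18635699e-03]), 'force': array([ 0.15333197,  0.09011281, -0.08361659]), 'ft_torque': array([-0.01423514,  0.00905352, -0.01589494]), 'gripper_force': 0.0, 'width': 0.9988689846368526}
```

View pics/scene0.png

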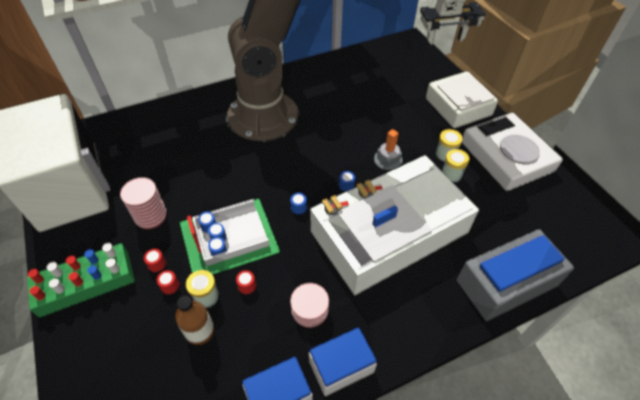

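View pics/side0.png

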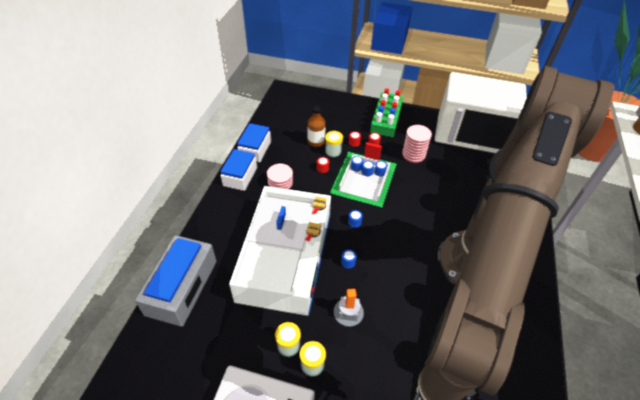

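The scene picture shows the tray on its green mat at (235,235), plate on the left, nose towards the washer, and three caps in it. Blue bench caps are at (299,203) and (347,180). The washer is at (390,220), with the blue handle at (385,215) and the screws at (335,205) and (370,188). The key is in its holder at (392,145).
The side view shows the same two blue bench caps, at (355,218) and (348,259).

Look-alikes for a cap: red caps at (155,260), (168,282) and (246,282), and blue and white vials in the green rack at (92,258). The caps I want are the plain blue ones with white discs. Next is an ortho view with measurements.

```bash
cat >> h.py <<'E'
def ortho(ds,f,x0=.25,x1=.9,y0=-.5,y1=.5,s=.00125,zmin=-.01,zmax=.4):
    H=int((x1-x0)/s);W=int((y1-y0)/s); im=np.zeros((H,W,3),np.uint8); hz=np.full((H,W),-1.)
    for d in ds:
        w=cloud(d).reshape(-1,3); c=d['color'].reshape(-1,3)
        # up-sample by 2-px splat
        ok=~np.isnan(w[:,0])&(w[:,2]>zmin)&(w[:,2]<zmax); w=w[ok];c=c[ok]
        o=np.argsort(w[:,2]); w=w[o];c=c[o]
        r=((x1-w[:,0])/s).astype(int); q=((y1-w[:,1])/s).astype(int)
        for dr in(-1,0,1):
            for dq in(-1,0,1):
                a,b=r+dr,q+dq; k=(a>=0)&(a<H)&(b>=0)&(b<W)
                a,b,z,cc=a[k],b[k],w[k,2],c[k]
                m=z>=hz[a,b]-.0
                im[a[m],b[m]]=cc[m]; hz[a[m],b[m]]=z[m]
    if f: cv2.imwrite(f'pics/{f}.png',im[:,:,::-1])
    return im,hz
def blobs(d,lo,hi,name,amin=12):
    hsv=cv2.cvtColor(d['color'],cv2.COLOR_RGB2HSV); m=cv2.inRange(hsv,lo,hi)
    w=cloud(d); n,l,st,c=cv2.connectedComponentsWithStats(m)
    for i in range(1,n):
        if st[i,4]<amin: continue
        p=w[l==i]; p=p[~np.isnan(p[:,0])]
        if len(p)<5 or not(0<np.median(p[:,0])<1): continue
        print(name,c[i].round().astype(int),st[i,4],'med',np.median(p,0).round(4),'min',p.min(0).round(3),'max',p.max(0).round(3))
E
python3 - <<'E'
from h import *
S=[dict(np.load(f'{n}0.npz')) for n in('scene','side')]
ortho(S,'ortho0')
for d in S:
    print('--')
    blobs(d,(100,120,40),(125,255,255),'blue')
    blobs(d,(5,150,100),(18,255,255),'orange')
    blobs(d,(0,170,60),(4,255,255),'red')
    blobs(d,(50,120,40),(75,255,255),'green',60)
E
```

```text
--
blue [346 181] 213 med [0.4198 0.1153 0.0193] min [ 0.35   0.099 -0.006] max [0.439 0.17  0.049]
blue [298 204] 258 med [ 0.4399 -0.0508  0.0135] min [ 0.365 -0.072 -0.007] max [ 0.453 -0.007  0.047]
blue [384 216] 249 med [0.6481 0.1041 0.1538] min [0.611 0.074 0.115] max [0.654 0.14  0.163]
blue [204 212] 26 med [ 0.3231 -0.3068 -0.0005] min [ 0.318 -0.324 -0.004] max [ 0.333 -0.294  0.006]
blue [214 235] 284 med [ 0.4512 -0.3093  0.0456] min [ 0.38  -0.332  0.013] max [ 0.505 -0.278  0.054]
blue [521 262] 2417 med [0.8929 0.3522 0.1193] min [ 0.823  0.257 -0.005] max [0.932 0.562 0.126]
blue [ 90 255] 135 med [ 0.3999 -0.6165  0.0736] min [ 0.311 -0.654 -0.005] max [ 0.41  -0.605  0.088]
blue [ 94 271] 111 med [ 0.4519 -0.6138  0.0813] min [ 0.409 -0.627  0.047] max [ 0.459 -0.604  0.089]
blue [343 355] 2317 med [ 0.8997 -0.1398  0.079 ] min [ 0.826 -0.203 -0.006] max [ 0.944 -0.053  0.085]
blue [278 382] 2113 med [ 0.8918 -0.2892  0.0791] min [ 0.827 -0.367 -0.006] max [ 0.943 -0.226  0.086]
orange [391 139] 187 med [0.376  0.2898 0.0953] min [ 0.249  0.279 -0.006] max [0.388 
[... 3777 characters left out ...]
87]
red [354 141] 98 med [ 0.516  -0.4408  0.0183] min [ 0.494 -0.516 -0.005] max [ 0.55  -0.431  0.045]
red [373 148] 292 med [ 0.4286 -0.351   0.0614] min [ 0.398 -0.538 -0.01 ] max [ 0.472 -0.342  0.105]
red [323 167] 107 med [ 0.5996 -0.2557  0.0216] min [ 0.581 -0.336 -0.004] max [ 0.635 -0.242  0.044]
red [316 210] 18 med [0.5467 0.0364 0.1204] min [0.539 0.025 0.114] max [0.551 0.049 0.126]
red [309 237] 18 med [0.5375 0.148  0.1202] min [0.53  0.137 0.115] max [0.542 0.158 0.127]
green [386 119] 644 med [ 0.4139 -0.5806  0.0444] min [ 0.363 -0.79  -0.008] max [ 0.479 -0.532  0.056]
green [362 184] 784 med [ 0.4365 -0.2146  0.0006] min [ 0.326 -0.406 -0.008] max [ 0.548 -0.137  0.009]
```

View pics/ortho0.png

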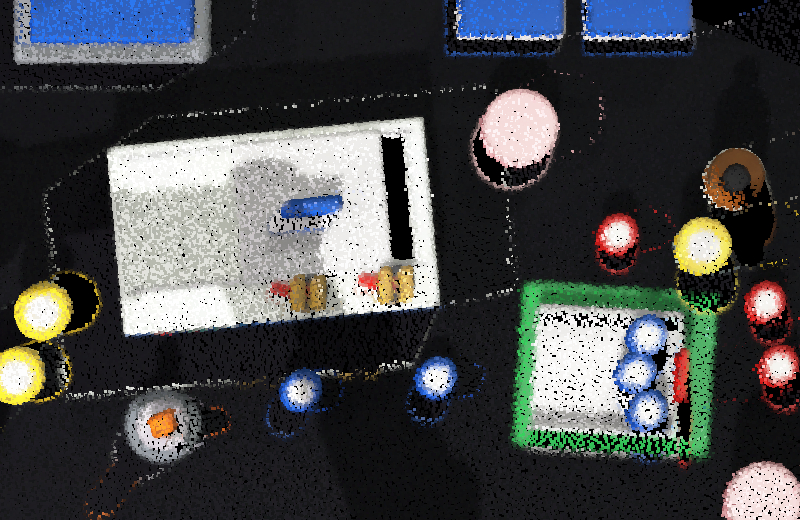

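The ortho view (row, col; 1.25 mm/px) shows bench caps at (391,300) and (378,436), three caps in the tray near the plate at cols 620-660, and the red plate at (375,683). The handle is at (207,311), with the cover about 30 mm open. The brass screws are at (292,308) and (284,396), with their tabs pointing +y. The key is at (423,162). Now I'll fit these precisely.

```bash
cat >> h.py <<'E'
def sel(ds,lo,hi,box,z0,z1):
    out=[]
    for d in ds:
        hsv=cv2.cvtColor(d['color'],cv2.COLOR_RGB2HSV); m=cv2.inRange(hsv,lo,hi)>0
        w=cloud(d); k=m&(w[...,0]>box[0])&(w[...,0]<box[1])&(w[...,1]>box[2])&(w[...,1]<box[3])&(w[...,2]>z0)&(w[...,2]<z1)
        out.append(w[k])
    return out
def rect(p,n):
    if len(p)<5: print(n,'few',len(p));return
    c,s,a=cv2.minAreaRect((p[:,:2]*1000).astype(np.float32)); print(n,len(p),'c',np.round(c,1),'size',np.round(s,1),'ang',round(a,1),'z',np.percentile(p[:,2],[5,50,95]).round(4))
def plan(xyz,ydeg=None):
    o=arm.observe(); M=R.from_rotvec(o['ee_rot']).as_matrix()
    d=M.T@(np.array(xyz)-o['position']); y=np.degrees(np.arctan2(M[1,1],M[0,1]))
    print('t%.1f'%o['clock'],'pos',o['position'].round(4),'yang %.1f'%y,'j7 %.2f'%o['joints'][6],'tilt',M[2,2].round(4),'F',o['force'].round(1),'w %.4f'%(o['width']*.0918))
    print('shift',d.round(4),end=' ')
    if ydeg is not None:
        s=-(ydeg-y); s=(s+90)%180-90; print('spin %.3f or %.3f'%(np.radians(s),np.radians(s-np.sign(s)*180)))
E
python3 - <<'E'
from h import *
S=[dict(np.load(f'{n}0.npz')) for n in('scene','side')]
al=(0,0,0),(180,255,255); wh=(0,0,120),(180,70,255); red=(0,150,40),(6,255,255); bl=(100,100,40),(128,255,255)
for i,d in enumerate(S):
    D=[d]; print('cam',i)
    for n,b in dict(capA=(.37,.45,.09,.16),capB=(.39,.47,-.08,-.01)).items(): rect(sel(D,*al,b,.036,.06)[0],n+' top')
    for n,b in dict(t1=(.46,.52,-.35,-.27),t2=(.42,.455,-.34,-.26),t3=(.36,.41,-.35,-.27)).items(): rect(sel(D,*wh,b,.042,.06)[0],n)
    rect(sel(D,*red,(.38,.5,-.4,-.3),.09,.115)[0],'plate')
    rect(sel(D,(45,90,30),(80,255,255),(.3,.6,-.42,-.12),-.002,.008)[0],'mat')
    rect(sel(D,*al,(.45,.8,-.1,.42),.1,.125)[0],'washer')
    rect(sel(D,*bl,(.55,.75,.0,.25),.15,.17)[0],'handle')
    rect(sel(D,(5,120,80),(20,255,255),(.3,.45,.25,.35),.112,.13)[0],'key')
    rect(sel(D,*al,(.3,.45,.22,.38),.034,.056)[0],'flange')
    rect(sel(D,*al,(.51,.57,-.02,.035),.127,.15)[0],'s0'); rect(sel(D,*al,(.51,.57,.09,.143),.127,.15)[0],'s1')
plan((.411,.125,.1),90)
E
```

```text
cam 0
capA top 144 c [414.6 121.5] size [44.4 45.3] ang 86.1 z [0.0374 0.0411 0.0449]
capB top 160 c [429.6 -47.4] size [41.1 44. ] ang 67.4 z [0.0378 0.0411 0.0447]
t1 99 c [ 477.6 -310.8] size [32.1 33.8] ang 57.7 z [0.0459 0.049  0.0525]
t2 87 c [ 434.2 -293.1] size [27.8 37. ] ang 5.0 z [0.0458 0.0492 0.0516]
t3 88 c [ 395.2 -318.2] size [31.2 57.9] ang 51.5 z [0.0452 0.0486 0.0521]
plate 62 c [ 433.2 -353.9] size [ 8.1 60.7] ang 89.0 z [0.0971 0.1018 0.1044]
mat 1591 c [ 437.5 -269. ] size [249.9 213.2] ang 86.4 z [-0.0013  0.0017  0.0054]
washer 9053 c [617.7 156.2] size [233.7 392.6] ang 5.6 z [0.1061 0.1113 0.1195]
handle 154 c [643.5 107.1] size [18.4 67.6] ang 6.9 z [0.1513 0.1562 0.1594]
key 58 c [371.  295.4] size [26.  26.6] ang 30.4 z [0.113  0.1193 0.1221]
flange 207 c [370.5 294.7] size [64.3 62.7] ang 15.0 z [0.0358 0.0445 0.0503]
s0 147 c [544.8   4.2] size [43.6 40.7] ang 3.3 z [0.1279 0.1328 0.136 ]
s1 137 c [535.4 113. ] size [42.3 39.6] ang 2.7 z [0.1285 0.1325 0.136 ]
cam 1
capA top 133 c [409.4 126.2] size [42.4 45.1] ang 11.4 z [0.0376 0.0408 0.0453]
capB top
[... 350 characters left out ...]
z [0.0911 0.0987 0.1036]
mat 662 c [ 436.2 -269.4] size [256.  210.8] ang 86.5 z [-0.0016  0.0014  0.0055]
washer 7049 c [615.4 156.3] size [231.  398.6] ang 5.3 z [0.1048 0.11   0.1187]
handle 80 c [638.5 112.7] size [13.7 68. ] ang 6.0 z [0.1523 0.1555 0.1588]
key 75 c [367.7 298.6] size [23.4 25.3] ang 12.6 z [0.114  0.1185 0.1231]
flange 258 c [367.9 300. ] size [60.2 58.1] ang 8.5 z [0.038  0.0441 0.0496]
s0 91 c [542.    6.1] size [39.2 41.6] ang 3.9 z [0.1277 0.1314 0.1349]
s1 109 c [532.1 114.6] size [39.  44.2] ang 1.5 z [0.1278 0.1323 0.1359]
t0.1 pos [0.1563 0.6047 0.237 ] yang 75.5 j7 -0.08 tilt -1.0 F [ 0.2  0.1 -0.1] w 0.0917
shift [-0.3666 -0.4005  0.1376] spin -0.253 or 2.889
```

Emit:
jog_arm --pt "-0.367 -0.401 0 -0.25" --pt "-0.367 -0.401 0 -0.25" --pt "-0.367 -0.401 0 -0.25" --pt "-0.367 -0.401 0 -0.25" --pt "-0.367 -0.401 0 -0.25" --pt "-0.367 -0.401 0 -0.25" --pt "-0.367 -0.401 0 -0.25" --pt "-0.367 -0.401 0 -0.25" --pt "-0.367 -0.401 0 -0.25" --pt "-0.367 -0.401 0.06 -0.25" --pt "-0.367 -0.401 0.06 -0.25" --pt "-0.367 -0.401 0.06 -0.25" --hand 0.0918 --newtons 20

```text
clock: 1.6
position: [0.4114, 0.1256, 0.1788]
ee_rot: [-0.003, -3.141, -0.0]
force: [0.1, 0.2, 0.7]
width: 1.001
gripper_force: 0.0
```

```bash
python3 - <<'E'
from h import *
plan((.412,.124,.022),90)
d=img('wrist','wrist1'); w=cloud(d)
al=(0,0,0),(180,255,255)
rect(sel([d],*al,(.36,.46,.07,.18),.036,.06)[0],'capA')
E
```

```text
t1.6 pos [0.4114 0.1256 0.1788] yang 89.9 j7 1.22 tilt -1.0 F [0.1 0.2 0.7] w 0.0919
shift [-0.0006 -0.0016  0.1568] spin -0.002 or 3.140
capA 1694 c [410.3 122.8] size [44.8 44.9] ang 88.7 z [0.041  0.0426 0.044 ]
```

View pics/wrist1.png

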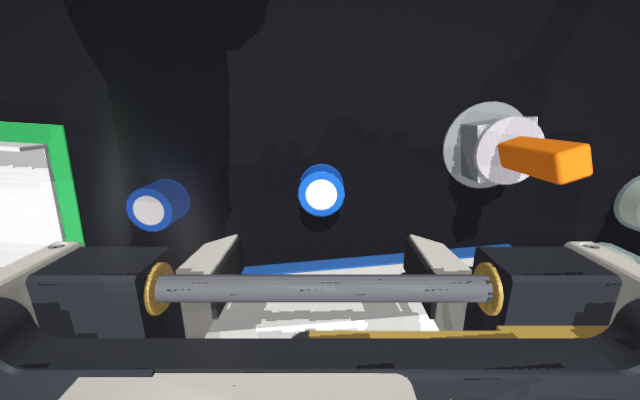

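Wrist view: the blue, white-disc cap is centred at (321,195) between the fingers, and no red look-alike is nearby. This is the choice check. Grasping.

Emit:
jog_arm --pt "0.001 -0.0025 0.06 0" --pt "0.001 -0.0025 0.11 0" --pt "0.001 -0.0025 0.157 0" --pt "0.001 -0.0025 0.157 0" --pt "0.001 -0.0025 0.157 0"

```text
clock: 2.28
position: [0.4116, 0.1235, 0.0226]
ee_rot: [0.004, 3.14, 0.002]
force: [0.1, 0.3, 0.5]
width: 0.998
gripper_force: 0.0
```

Emit:
jog_arm --pt "0 0 0 0" --pt "0 0 0 0" --pt "0 0 0 0" --pt "0 0 0 0" --pt "0 0 -0.05 0" --pt "0 0 -0.11 0" --pt "0 0 -0.11 0" --pt "0 0 -0.11 0" --hand 0.03

```text
clock: 3.28
position: [0.4101, 0.1226, 0.1306]
ee_rot: [0.004, 3.141, 0.001]
force: [-0.2, -0.2, -1.6]
width: 0.326
gripper_force: 0.0
```

```bash
python3 - <<'E'
from h import *
plan((.462,-.222,.031),88)
d=img('side')
wh=(0,0,120),(180,70,255); al=(0,0,0),(180,255,255)
# tray walls at z ~.033 (3+30)
p=sel([d,img('scene')],*al,(.33,.53,-.37,-.13),.028,.040)
for q in p: rect(q[np.abs(q[:,0]-.434)>.055],'walls')
E
```

```text
t3.3 pos [0.4101 0.1226 0.1306] yang 89.8 j7 1.28 tilt -1.0 F [-0.2 -0.2 -1.6] w 0.0299
shift [-0.0528 -0.3445  0.0995] spin 0.032 or -3.109
walls 41 c [ 434.8 -246.7] size [154.1 153.2] ang 87.9 z [0.0283 0.0312 0.0365]
walls 279 c [ 438.4 -260.5] size [179.1 154.9] ang 86.7 z [0.0285 0.0318 0.0369]
```

```bash
python3 - <<'E'
from h import *
d=img('wrist','wrist2')
al=(0,0,0),(180,255,255)
rect(sel([d],*al,(.33,.5,.03,.2),.03,.06)[0],'capA')
E
```

```text
capA 2418 c [410.1 123.1] size [44.9 44.8] ang 37.7 z [0.0396 0.0426 0.0439]
```

View pics/wrist2.png

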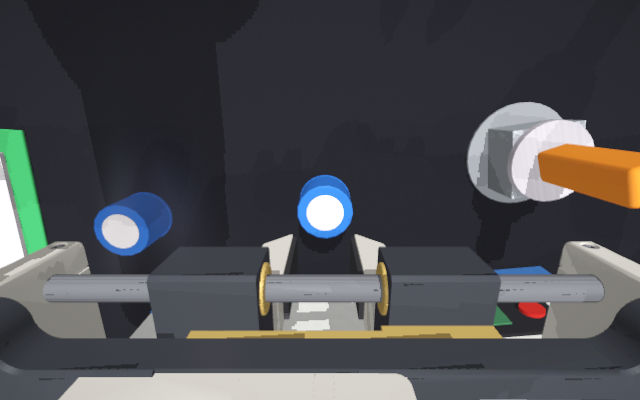

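The fingers close too slowly. They were still closing when I lifted, and the cap hasn't moved, at (325,210) in the wrist view. Retrying with a longer close.

Emit:
jog_arm --pt "0 0 0 0" --pt "0 0 0 0" --pt "0 0 0 0" --pt "0 0 0 0" --pt "0 0 0.06 0" --pt "0 0 0.108 0" --pt "0 0 0.108 0" --pt "0 0 0.108 0" --hand 0.066

```text
clock: 4.42
position: [0.4109, 0.1226, 0.0239]
ee_rot: [0.005, 3.141, 0.0]
force: [0.7, 0.0, -1.3]
width: 0.717
gripper_force: 0.0
```

Emit:
jog_arm --pt "0 0 0 0" --pt "0 0 0 0" --pt "0 0 0 0" --pt "0 0 0 0" --pt "0 0 0 0" --pt "0 0 0 0" --hand 0.03

```text
clock: 5.18
position: [0.411, 0.123, 0.0238]
ee_rot: [0.004, 3.14, 0.002]
force: [-1.6, 0.8, 12.9]
width: 0.497
gripper_force: 20.0
```

Emit:
jog_arm --pt "0 0 -0.06 0" --pt "0 0 -0.08 0" --pt "-0.056 -0.345 -0.08 0.03" --pt "-0.056 -0.345 -0.08 0.03" --pt "-0.056 -0.345 -0.08 0.03" --pt "-0.056 -0.345 -0.08 0.03" --pt "-0.056 -0.345 -0.08 0.03" --pt "-0.056 -0.345 -0.08 0.03" --pt "-0.056 -0.345 -0.08 0.03" --pt "-0.056 -0.345 -0.08 0.03" --pt "-0.056 -0.345 -0.08 0.03" --pt "-0.056 -0.345 -0.04 0.03" --pt "-0.056 -0.345 -0.02 0.03" --pt "-0.056 -0.345 -0.008 0.03" --pt "-0.056 -0.345 -0.008 0.03" --pt "-0.056 -0.345 -0.008 0.03"

```text
clock: 7.18
position: [0.4657, -0.2223, 0.0311]
ee_rot: [0.051, 3.141, -0.0]
force: [0.6, 0.4, 0.4]
width: 0.498
gripper_force: 20.0
```

Emit:
jog_arm --pt "0 0 0 0" --pt "0 0 0 0" --pt "0 0 -0.03 0" --pt "0 0 -0.1 0" --pt "0 0 -0.12 0" --pt "0 0 -0.12 0" --hand 0.062

```text
clock: 7.92
position: [0.4668, -0.2231, 0.153]
ee_rot: [0.051, 3.136, -0.002]
force: [0.6, 0.5, -0.1]
width: 0.67
gripper_force: 0.0
```

```bash
python3 - <<'E'
from h import *
plan((.4275,-.046,.023),90)
d=img('wrist','wrist3'); e=img('scene')
al=(0,0,0),(180,255,255)
for q in sel([d,e],*al,(.38,.48,-.1,.01),.036,.06): rect(q,'capB')
for q in sel([e,d],*al,(.44,.5,-.255,-.19),.042,.06): rect(q,'capA in tray')
E
```

```text
t7.9 pos [ 0.4668 -0.2231  0.153 ] yang 88.1 j7 2.07 tilt -1.0 F [ 0.6  0.5 -0.1] w 0.0615
shift [0.0457 0.1759 0.1296] spin -0.033 or 3.109
capB 2462 c [426.4 -47.1] size [45.3 45.3] ang 28.5 z [0.0397 0.0426 0.044 ]
capB 160 c [429.1 -47.3] size [41.2 46.4] ang 66.2 z [0.038  0.0413 0.0442]
capA in tray 188 c [ 468.4 -223.2] size [42.6 45.7] ang 28.2 z [0.0442 0.048  0.0514]
capA in tray 2115 c [ 464.9 -222.5] size [44.9 44.7] ang 43.4 z [0.048  0.0496 0.051 ]
```

View pics/wrist3.png

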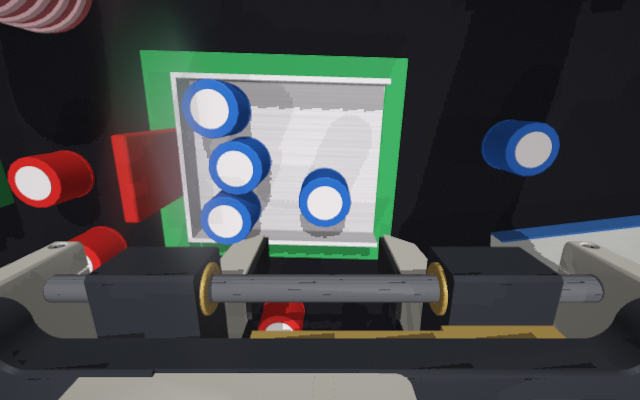

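Wrist view: cap A stands in the tray at (324,200), clear of the three others, and cap B is at (528,150). Picking cap B.

Emit:
jog_arm --pt "0.0465 0.175 0 0" --pt "0.0465 0.175 0 0" --pt "0.0465 0.175 0 0" --pt "0.0465 0.175 0.0 0" --pt "0.0465 0.175 0.05 0" --pt "0.0465 0.175 0.1 0" --pt "0.0465 0.175 0.13 0" --pt "0.0465 0.175 0.13 0" --pt "0.0465 0.175 0.13 0" --hand 0.066

```text
clock: 9.15
position: [0.4248, -0.0469, 0.0211]
ee_rot: [-0.053, -3.141, 0.0]
force: [0.3, 0.0, -0.6]
width: 0.722
gripper_force: 0.0
```

Emit:
jog_arm --pt "0 0 0 0" --pt "0 0 0 0" --pt "0 0 0 0" --pt "0 0 0 0" --pt "0 0 0 0" --pt "0 0 0 0" --hand 0.03

```text
clock: 9.9
position: [0.4252, -0.046, 0.0214]
ee_rot: [0.051, 3.14, 0.001]
force: [-0.9, 0.9, 8.8]
width: 0.497
gripper_force: 20.0
```

```bash
python3 - <<'E'
from h import *
plan((.407,-.222,.0315),88)
E
```

```text
t9.9 pos [ 0.4252 -0.046   0.0214] yang 88.1 j7 1.80 tilt -1.0 F [-0.9  0.9  8.8] w 0.0457
shift [ 0.0125 -0.1765 -0.0101] spin 0.002 or -3.139
```

Emit:
jog_arm --pt "0 0 -0.05 0" --pt "0 0 -0.08 0" --pt "0.0125 -0.1765 -0.08 0" --pt "0.0125 -0.1765 -0.08 0" --pt "0.0125 -0.1765 -0.08 0" --pt "0.0125 -0.1765 -0.08 0" --pt "0.0125 -0.1765 -0.08 0" --pt "0.0125 -0.1765 -0.04 0" --pt "0.0125 -0.1765 -0.02 0" --pt "0.0125 -0.1765 -0.009 0" --pt "0.0125 -0.1765 -0.009 0" --pt "0.0125 -0.1765 -0.009 0"

```text
clock: 11.4
position: [0.4068, -0.2219, 0.0303]
ee_rot: [0.051, 3.14, -0.0]
force: [-0.2, -0.1, -0.0]
width: 0.499
gripper_force: 20.0
```

Emit:
jog_arm --pt "0 0 0 0" --pt "0 0 0 0" --pt "0 0 -0.03 0" --pt "0 0 -0.09 0" --pt "0 0 -0.15 0" --pt "0 0 -0.19 0" --pt "0 0 -0.19 0" --hand 0.062

```text
clock: 12.28
position: [0.408, -0.2229, 0.2228]
ee_rot: [0.052, 3.135, -0.002]
force: [0.2, 1.0, 0.2]
width: 0.674
gripper_force: 0.0
```

```bash
python3 - <<'E'
from h import *
d=img('wrist'); e=img('scene')
al=(0,0,0),(180,255,255)
for q in sel([e,d],*al,(.37,.44,-.255,-.19),.042,.06): rect(q,'capB in tray')
red=(0,150,40),(6,255,255)
for q in sel([e,d],*red,(.38,.5,-.4,-.3),.09,.115): rect(q,'plate')
plan((.641,.110,.23),5.5)
E
```

```text
capB in tray 179 c [ 412.1 -223.2] size [44.  43.7] ang 84.7 z [0.0439 0.0479 0.0514]
capB in tray 1356 c [ 407.9 -222.4] size [44.6 45.2] ang 89.2 z [0.048  0.0496 0.0511]
plate 58 c [ 433.1 -353.8] size [ 8.2 59.9] ang 89.4 z [0.0983 0.1022 0.1054]
plate 471 c [ 425.3 -354. ] size [ 9.8 50.4] ang 86.6 z [0.1021 0.1032 0.1044]
t12.4 pos [ 0.4063 -0.222   0.2198] yang 88.1 j7 2.04 tilt -1.0 F [-1.1  0.7 -0.2] w 0.0622
shift [-0.2238  0.3395 -0.01  ] spin 1.442 or -1.699
```

Emit:
jog_arm --pt "-0.224 0.3395 -0.01 1.442" --pt "-0.224 0.3395 -0.01 1.442" --pt "-0.224 0.3395 -0.01 1.442" --pt "-0.224 0.3395 -0.01 1.442" --pt "-0.224 0.3395 -0.01 1.442" --pt "-0.224 0.3395 -0.01 1.442" --pt "-0.224 0.3395 -0.01 1.442" --pt "-0.224 0.3395 -0.01 1.442" --pt "-0.224 0.3395 -0.01 1.442" --pt "-0.224 0.3395 -0.01 1.442" --pt "-0.224 0.3395 -0.01 1.442"

```text
clock: 13.75
position: [0.6411, 0.1089, 0.2296]
ee_rot: [-2.111, -2.326, 0.0]
force: [-0.2, -0.1, 0.2]
width: 0.675
gripper_force: 0.0
```

```bash
python3 - <<'E'
from h import *
d=img('wrist','wrist4'); 
al=(0,0,0),(180,255,255);bl=(100,100,40),(128,255,255)
rect(sel([d],*bl,(.55,.75,.0,.25),.15,.17)[0],'handle')
rect(sel([d],*al,(.51,.57,-.02,.035),.127,.15)[0],'s0'); rect(sel([d],*al,(.51,.57,.09,.143),.127,.15)[0],'s1')
plan((.641,.110,.14),5.5)
E
```

```text
handle 1738 c [641.3 109.7] size [15.2 69.2] ang 5.1 z [0.1557 0.1576 0.1588]
s0 few 0
s1 1721 c [533.9 114.2] size [40.2 39.9] ang 1.4 z [0.1294 0.1341 0.1353]
t13.8 pos [0.6412 0.1091 0.2298] yang 5.5 j7 0.13 tilt -1.0 F [ 0.7 -0.3 -0.3] w 0.0622
shift [ 0.0009 -0.0001  0.0898] spin 0.000 or -3.141
```

View pics/wrist4.png

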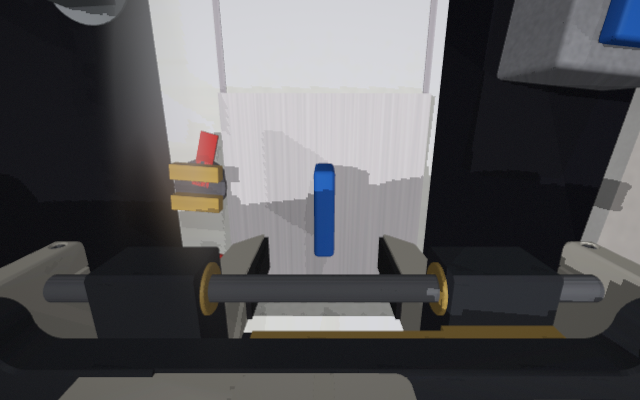

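Wrist view: the blue handle is at (324,210) between the open fingers, and the left screw is at (196,188) with its tab pointing up and to the right. Gripping the handle.

Emit:
jog_arm --pt "0.0005 0 0.045 0" --pt "0.0005 0 0.08 0" --pt "0.0005 0 0.09 0" --pt "0.0005 0 0.09 0" --pt "0.0005 0 0.09 0"

```text
clock: 14.42
position: [0.6424, 0.1102, 0.1414]
ee_rot: [2.111, 2.324, 0.003]
force: [-0.1, -0.4, 0.5]
width: 0.678
gripper_force: 0.0
```

Emit:
jog_arm --pt "0 0 0 0" --pt "0 0 0 0" --pt "0 0 0 0" --pt "0 0 0 0" --pt "0 0 0 0" --pt "0 0 0 0" --pt "0 0 0 0" --pt "0.02 0 0 0" --pt "0.05 0 0 0" --pt "0.08 0 0 0" --pt "0.11 0 0 0" --pt "0.135 0 0 0" --pt "0.143 0 0 0" --pt "0.143 0 0 0" --hand 0.005 --newtons 20

```text
clock: 16.18
position: [0.6279, 0.2533, 0.1397]
ee_rot: [2.112, 2.326, 0.001]
force: [5.2, 1.9, -3.5]
width: 0.172
gripper_force: 20.0
```

```bash
python3 - <<'E'
from h import *
plan((.6273,.2525,.14),5.5)
e=img('scene'); bl=(100,100,40),(128,255,255)
rect(sel([e],*bl,(.55,.75,.15,.35),.15,.17)[0],'handle')
E
```

```text
t16.2 pos [0.6279 0.2533 0.1397] yang 5.5 j7 -0.04 tilt -1.0 F [ 5.2  1.9 -3.5] w 0.0158
shift [-0.0008 -0.0007 -0.0003] spin 0.001 or -3.141
handle 56 c [631.9 230.1] size [16.  29.8] ang 14.8 z [0.1517 0.1557 0.1592]
```

Emit:
jog_arm --pt "0.002 0 0 0" --pt "0.004 0 0 0" --pt "0.006 0 0 0" --pt "0.006 0 0 0"

```text
clock: 16.73
position: [0.6278, 0.2549, 0.1398]
ee_rot: [2.115, 2.32, -0.003]
force: [4.5, -6.4, -2.7]
width: 0.174
gripper_force: 20.0
```

Emit:
jog_arm --pt "0 0 0 0" --pt "0 0 0 0" --pt "0 0 0 0" --pt "0 0 -0.04 0" --pt "0 0 -0.1 0" --pt "0 0 -0.1 0" --pt "0 0 -0.1 0" --hand 0.05

```text
clock: 17.6
position: [0.6267, 0.2589, 0.2396]
ee_rot: [-2.112, -2.325, -0.0]
force: [-0.5, 0.5, -1.2]
width: 0.544
gripper_force: 0.0
```

```bash
python3 - <<'E'
from h import *
plan((.431,-.353,.22),-93)
e=img('side'); bl=(100,100,40),(128,255,255); d=img('wrist')
for q in sel([e,d],*bl,(.55,.75,.15,.35),.15,.17): rect(q,'handle')
E
```

```text
t17.6 pos [0.6267 0.2589 0.2396] yang 5.5 j7 -0.09 tilt -1.0 F [-0.5  0.5 -1.2] w 0.0499
shift [-0.5902 -0.2537  0.0193] spin -1.422 or 1.720
handle 102 c [625.5 257. ] size [15.5 66.3] ang 4.8 z [0.1512 0.155  0.1592]
handle 1561 c [627.7 254.4] size [15.  68.9] ang 6.0 z [0.1561 0.1576 0.1588]
```

Emit:
jog_arm --pt "-0.59 -0.2535 0.02 1.72" --pt "-0.59 -0.2535 0.02 1.72" --pt "-0.59 -0.2535 0.02 1.72" --pt "-0.59 -0.2535 0.02 1.72" --pt "-0.59 -0.2535 0.02 1.72" --pt "-0.59 -0.2535 0.02 1.72" --pt "-0.59 -0.2535 0.02 1.72" --pt "-0.59 -0.2535 0.02 1.72" --pt "-0.59 -0.2535 0.02 1.72" --pt "-0.59 -0.2535 0.02 1.72" --pt "-0.59 -0.2535 0.02 1.72" --pt "-0.59 -0.2535 0.02 1.72" --pt "-0.59 -0.2535 0.02 1.72" --pt "-0.59 -0.2535 0.02 1.72" --pt "-0.59 -0.2535 0.02 1.72" --hand 0.05

```text
clock: 19.58
position: [0.4319, -0.3519, 0.2196]
ee_rot: [-3.14, 0.081, 0.0]
force: [0.9, 0.4, -0.0]
width: 0.543
gripper_force: 0.0
```

```bash
python3 - <<'E'
from h import *
plan((.431,-.353,.08),-93)
d=img('wrist','wrist5'); red=(0,150,40),(6,255,255)
rect(sel([d],*red,(.38,.5,-.4,-.3),.095,.115)[0],'plate')
E
```

```text
t19.6 pos [ 0.4319 -0.3519  0.2196] yang -92.9 j7 -0.51 tilt -1.0 F [ 0.9  0.4 -0. ] w 0.0499
shift [-0.0008  0.0012  0.1396] spin 0.001 or -3.141
plate 633 c [ 430.6 -354.5] size [ 8.8 59.5] ang 86.3 z [0.1017 0.1031 0.1042]
```

View pics/wrist5.png

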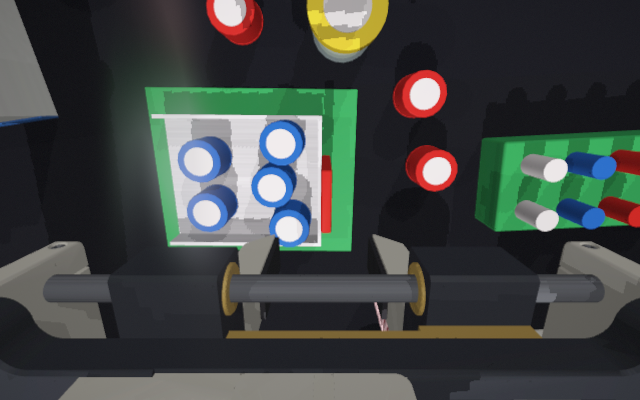

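Wrist view: five caps stand in the tray and the red plate runs along col 326 (rows 155-232), nearly square to the jaws. Gripping across its thickness with 60 N.

Emit:
jog_arm --pt "-0.001 0.0026 0.06 0.012" --pt "-0.001 0.0026 0.11 0.012" --pt "-0.001 0.0026 0.14 0.012" --pt "-0.001 0.0026 0.14 0.012" --pt "-0.001 0.0026 0.14 0.012"

```text
clock: 20.25
position: [0.4306, -0.3561, 0.081]
ee_rot: [3.139, -0.102, 0.002]
force: [0.3, 0.7, -0.1]
width: 0.549
gripper_force: 0.0
```

Emit:
jog_arm --pt "0 0 0 0" --pt "0 0 0 0" --pt "0 0 0 0" --pt "0 0 0 0" --pt "0 0 0 0" --pt "0 0 0 0" --pt "0 0 0 0" --pt "0 0 0 0" --pt "0 0 -0.01 0" --pt "0 0 -0.02 0" --pt "0 0 -0.03 0" --pt "0 0 -0.03 0" --hand 0.0 --newtons 60

```text
clock: 21.75
position: [0.4305, -0.356, 0.1107]
ee_rot: [3.139, -0.102, 0.002]
force: [1.1, 0.3, -4.8]
width: 0.102
gripper_force: 60.0
```

```bash
cat >> h.py <<'E'
def level(d,box,z0,z1):
    w=cloud(d).reshape(-1,3); w=w[(w[:,0]>box[0])&(w[:,0]<box[1])&(w[:,1]>box[2])&(w[:,1]<box[3])&(w[:,2]>z0)&(w[:,2]<z1)]
    A=np.c_[w[:,:2],np.ones(len(w))]
    for _ in range(4):
        k=np.linalg.lstsq(A,w[:,2],rcond=None)[0]; r=np.abs(w[:,2]-A@k); m=r<max(.003,np.median(r)*2); A,w=A[m],w[m]
    print('plane slope deg x,y',np.degrees(np.arctan(k[:2])).round(1),'n',len(w),'zmean',w[:,2].mean().round(4))
E
python3 - <<'E'
from h import *
plan((.431,-.353,.08),-93)
d=img('wrist'); e=img('scene')
for q in (d,e): level(q,(.37,.5,-.25,-.18),.02,.06); level(q,(.37,.5,-.34,-.18),.07,.1)
E
```

```text
t21.8 pos [ 0.4305 -0.356   0.1107] yang -93.7 j7 -0.40 tilt -1.0 F [ 1.1  0.3 -4.8] w 0.0094
shift [ 0.0003 -0.003   0.0307] spin -0.013 or 3.129
plane slope deg x,y [-0.5 -0.8] n 3523 zmean 0.0381
plane slope deg x,y [ 0.2 -0.2] n 12910 zmean 0.0802
plane slope deg x,y [ 0.1 -2.9] n 272 zmean 0.0369
plane slope deg x,y [0.2 0. ] n 688 zmean 0.0782
```

```bash
python3 - <<'E'
from h import *
th=np.radians(5.4); c=np.array([.6165,.156])
for n in('scene','side'):
    w=cloud(img(n)).reshape(-1,3); w=w[~np.isnan(w[:,0])]
    d=w[:,:2]-c; X=(d@[np.cos(th),np.sin(th)])*1000; Y=(d@[-np.sin(th),np.cos(th)])*1000
    dk=(w[:,2]>.104)&(w[:,2]<.122)
    s=dk&(np.abs(X-20)<55)   # strip along y
    y=np.sort(Y[s]); g=np.diff(y); i=np.argmax(g); print(n,'y range',y[0].round(1),y[-1].round(1),'hole',y[i].round(1),y[i+1].round(1))
    s=dk&(np.abs(Y+90)<55)&(abs(X)<125); x=np.sort(X[s]); g=np.diff(x); i=np.argmax(g); print('x range',x[0].round(1),x[-1].round(1),'hole',x[i].round(1),x[i+1].round(1))
    for a,b in((-70,-40),(40,100)):
        s=dk&(X>a)&(X<b)&(abs(Y)<230); print('y ends',np.percentile(Y[s],[.3,99.7]).round(1))
    s=(w[:,2]>.1155)&dk&(abs(X-20)<60)&(Y>-50)&(Y<230); print('cover y',np.percentile(Y[s],[1,99]).round(1))
E
```

```text
scene y range -613.7 196.3 hole -546.2 -195.9
x range -115.4 117.5 hole -56.5 99.7
y ends [-194.7  193.4]
y ends [-194.6  194.6]
cover y [  4.6 185.1]
side y range -1662.3 199.2 hole -1631.5 -593.4
x range -116.3 114.7 hole -60.9 97.7
y ends [-191.6  197.3]
y ends [-191.8  197.6]
cover y [  7.8 187.7]
```

```bash
python3 - <<'E'
from h import *
plan((.6538,-.0264,.24),-84.6)
E
```

```text
t21.9 pos [ 0.43   -0.3553  0.1094] yang -93.7 j7 -0.40 tilt -1.0 F [-0.5  0.  -5.6] w 0.0097
shift [ 0.2019 -0.3428 -0.1305] spin -0.159 or 2.982
```

Emit:
jog_arm --pt "0 0 -0.01 0" --pt "0 0 -0.03 0" --pt "0 0 -0.06 0" --pt "0 0 -0.09 0" --pt "0 0 -0.115 0" --pt "0.003 -0.005 -0.128 -0.002" --pt "0.01 -0.017 -0.131 -0.008" --pt "0.022 -0.037 -0.131 -0.017" --pt "0.036 -0.061 -0.131 -0.028" --pt "0.052 -0.088 -0.131 -0.04" --pt "0.068 -0.115 -0.131 -0.053" --pt "0.084 -0.143 -0.131 -0.066" --pt "0.1 -0.17 -0.131 -0.079" --pt "0.116 -0.197 -0.131 -0.091" --pt "0.132 -0.224 -0.131 -0.104" --pt "0.148 -0.251 -0.131 -0.117" --pt "0.164 -0.278 -0.131 -0.129" --pt "0.178 -0.302 -0.131 -0.14" --pt "0.188 -0.319 -0.131 -0.148" --pt "0.195 -0.331 -0.131 -0.154"

```text
clock: 24.45
position: [0.6468, -0.0371, 0.2406]
ee_rot: [3.138, 0.14, -0.0]
force: [-0.2, 0.1, -4.8]
width: 0.105
gripper_force: 60.0
```

Emit:
jog_arm --pt "0.005 -0.008 0 -0.004" --pt "0.007 -0.0115 0 -0.005" --pt "0.007 -0.0115 0 -0.005" --pt "0.007 -0.0115 0 -0.005"

```text
clock: 24.95
position: [0.6519, -0.0267, 0.2409]
ee_rot: [3.138, 0.145, 0.0]
force: [-0.0, -0.3, -5.4]
width: 0.108
gripper_force: 60.0
```

```bash
python3 - <<'E'
from h import *
plan((.6538,-.0264,.192),-84.6)
th=np.radians(5.4); c=np.array([.6164,.1574])
e=img('scene','scene6'); d=img('wrist'); f=img('side')
for n,q in(('scene',e),('wrist',d),('side',f)):
    w=cloud(q).reshape(-1,3); w=w[~np.isnan(w[:,0])]
    D=w[:,:2]-c; X=(D@[np.cos(th),np.sin(th)])*1000; Y=(D@[-np.sin(th),np.cos(th)])*1000
    s=(w[:,2]>.15)&(w[:,2]<.2)&(Y<60)&(Y>-180)&(abs(X-20)<90); print(n,'tray X',np.percentile(X[s],[.5,99.5]).round(1),'Ymax',np.percentile(Y[s],[99,99.7]).round(1), s.sum())
level(d,(.58,.71,.0,.06),.15,.175)
level(e,(.58,.71,.0,.06),.15,.175)
E
```

```text
t24.9 pos [ 0.6519 -0.0267  0.2409] yang -84.7 j7 -1.01 tilt -1.0 F [-0.  -0.3 -5.4] w 0.0100
shift [ 0.0019 -0.0001  0.0489] spin -0.002 or 3.140
scene tray X [-51.8  94.8] Ymax [-2.8 -1.1] 1717
wrist tray X [-55.5  93. ] Ymax [-3.1 59.3] 22094
side tray X [-58.9  90.9] Ymax [-0.3  0.7] 1686
plane slope deg x,y [ 0.1 -0.2] n 1421 zmean 0.1682
plane slope deg x,y [ 0.5 -0.2] n 96 zmean 0.1678
```

View pics/scene6.png

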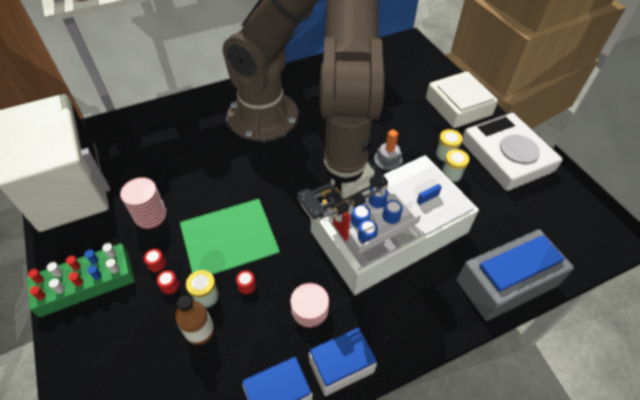

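Scene view: the tray, held level at (370,220) with five caps, hangs over the open hopper with its nose just short of the cover's edge. The mat is empty at (228,238). Lowering it to bridge the hopper rims.

Emit:
jog_arm --pt "0.0015 0 0.01 -0.002" --pt "0.0015 0 0.025 -0.002" --pt "0.0015 0 0.037 -0.002" --pt "0.0015 0 0.045 -0.002" --pt "0.0015 0 0.049 -0.002" --pt "0.0015 0 0.051 -0.002" --pt "0.0015 0 0.052 -0.002" --pt "0.0015 0 0.053 -0.002" --pt "0.0015 0 0.053 -0.002"

```text
clock: 26.22
position: [0.6538, -0.0257, 0.1879]
ee_rot: [-3.138, -0.15, -0.0]
force: [-0.1, -0.5, -4.3]
width: 0.106
gripper_force: 60.0
```

Emit:
jog_arm --pt "0 0 0.001 0" --pt "0 0 0.0015 0" --pt "0 0 0.0015 0"

```text
clock: 26.6
position: [0.6539, -0.0258, 0.1868]
ee_rot: [-3.138, -0.15, -0.001]
force: [-2.5, 0.8, 3.9]
width: 0.108
gripper_force: 60.0
```

```bash
python3 - <<'E'
from h import *
plan((.6538,-.0264,.188),-84.6)
th=np.radians(5.4); c=np.array([.6164,.1574])
for n in('scene','side','wrist'):
    q=img(n)
    w=cloud(q).reshape(-1,3); w=w[~np.isnan(w[:,0])]
    D=w[:,:2]-c; X=(D@[np.cos(th),np.sin(th)])*1000; Y=(D@[-np.sin(th),np.cos(th)])*1000
    s=(w[:,2]>.134)&(w[:,2]<.15)&(Y<15)&(Y>-180)&(abs(X-20)<90); print(n,'tray X',np.percentile(X[s],[.5,99.5]).round(1),'Ymax',np.percentile(Y[s],[99,99.7]).round(1), s.sum())
    level(q,(.59,.70,.0,.06),.105,.13)
E
```

```text
t26.6 pos [ 0.6539 -0.0258  0.1868] yang -84.5 j7 -0.97 tilt -1.0 F [-2.5  0.8  3.9] w 0.0099
shift [-0.0001  0.0006 -0.0012] spin 0.001 or -3.140
scene tray X [-53.9  96.5] Ymax [-3.7 -2.1] 409
plane slope deg x,y [-1.2  0.3] n 68 zmean 0.1134
side tray X [-57.3  93. ] Ymax [-2.4 -1.4] 422
plane slope deg x,y [ 1.2 -0.1] n 133 zmean 0.1136
wrist tray X [-68.4  94.2] Ymax [-6.2 -2.5] 5722
plane slope deg x,y [ 0.2 -0. ] n 1281 zmean 0.1144
```

Emit:
jog_arm --pt "0 -0.001 0 0" --pt "0 -0.002 0 0" --pt "0 -0.002 0 0"

```text
clock: 27.12
position: [0.6539, -0.0254, 0.1868]
ee_rot: [3.136, 0.148, 0.002]
force: [-2.3, -5.3, 4.8]
width: 0.107
gripper_force: 60.0
```

Emit:
jog_arm --pt "0 0 0 0" --pt "0 0 0 0" --pt "0 0 0 0" --hand 0.03 --newtons 60

```text
clock: 27.5
position: [0.6535, -0.0232, 0.186]
ee_rot: [-3.138, -0.151, 0.0]
force: [-1.3, -0.9, -0.0]
width: 0.318
gripper_force: 0.0
```

```bash
python3 - <<'E'
from h import *
plan((.6538,-.0264,.188),-84.6)
q=img('wrist'); level(q,(.59,.70,.0,.06),.1,.13)
red=(0,150,40),(6,255,255)
for n in('wrist','scene','side'):
    rect(sel([img(n)],*red,(.58,.75,-.07,.02),.195,.22)[0],'plate '+n)
E
```

```text
t27.5 pos [ 0.6535 -0.0232  0.186 ] yang -84.5 j7 -0.97 tilt -1.0 F [-1.3 -0.9 -0. ] w 0.0292
shift [-0.      0.0033 -0.002 ] spin 0.002 or -3.140
plane slope deg x,y [ 0.1 -0.1] n 1189 zmean 0.1144
plate wrist 1849 c [656.3 -25.8] size [55.8  9.7] ang 5.4 z [0.202  0.2101 0.2111]
plate scene 41 c [675.9 -25.1] size [10.1 20.3] ang 87.5 z [0.1959 0.2062 0.2115]
plate side 6 c [625.6 -22.7] size [3.6 7.5] ang 77.6 z [0.1957 0.197  0.2061]
```

Emit:
jog_arm --pt "0 0 -0.04 0" --pt "0 0 -0.08 0" --pt "0 0.003 -0.09 -1.569" --pt "0 0.003 -0.09 -1.569" --pt "0 0.003 -0.09 -1.569" --pt "0 0.003 -0.09 -1.569" --pt "0 0.003 -0.09 -1.569" --pt "0 0.003 -0.09 -1.569" --pt "0 0.003 -0.09 -1.569" --pt "0 0.003 -0.09 -1.569" --pt "0 0.003 -0.09 -1.569" --pt "0 0.003 -0.09 -1.569" --pt "0 0.003 -0.09 -1.569" --pt "0 0.003 -0.09 -1.569" --hand 0.085 --newtons 12

```text
clock: 29.45
position: [0.6538, -0.0266, 0.2761]
ee_rot: [-2.116, -2.322, 0.0]
force: [-0.5, 0.4, 0.4]
width: 0.921
gripper_force: 0.0
```

```bash
python3 - <<'E'
from h import *
plan((.6537,-.0258,.190),5.4)
red=(0,150,40),(6,255,255)
for n in('wrist','scene','side'):
    rect(sel([img(n)],*red,(.58,.75,-.07,.02),.195,.22)[0],'plate '+n)
E
```

```text
t29.4 pos [ 0.6538 -0.0266  0.2761] yang 5.3 j7 0.32 tilt -1.0 F [-0.5  0.4  0.4] w 0.0845
shift [0.0008 0.     0.0861] spin -0.001 or 3.140
plate wrist 1387 c [653.8 -25. ] size [59.1 10.2] ang 5.8 z [0.1973 0.2097 0.2111]
plate scene 101 c [657.  -28.4] size [57.6  8.4] ang 5.7 z [0.1968 0.2076 0.2107]
plate side 76 c [649.2 -23.6] size [55.8 18.6] ang 8.2 z [0.1962 0.2042 0.2099]
```

Emit:
jog_arm --pt "0.001 0 0.05 0" --pt "0.001 0 0.08 0" --pt "0.001 0 0.086 0" --pt "0.001 0 0.086 0"

```text
clock: 30.1
position: [0.6541, -0.0258, 0.1909]
ee_rot: [2.115, 2.323, 0.0]
force: [0.2, -0.3, 1.0]
width: 0.925
gripper_force: 0.0
```

Emit:
jog_arm --pt "0 0 0 0" --pt "0 0 0 0" --pt "0 0 0 0" --pt "0 0 0 0" --pt "0 0 0 0" --pt "0 0 0 0" --pt "0 0 -0.005 0" --pt "0 0 -0.01 0" --pt "0 0 -0.015 0" --pt "0 0 -0.02 0" --pt "0 0 -0.02 0" --hand 0.04 --newtons 12

```text
clock: 31.48
position: [0.654, -0.026, 0.211]
ee_rot: [2.114, 2.323, 0.001]
force: [-1.9, 0.1, 1.8]
width: 0.651
gripper_force: 12.0
```

```bash
python3 - <<'E'
from h import *
plan((.6537,-.0258,.190),5.4)
for n in('side','wrist'): level(img(n),(.59,.70,.0,.06),.06,.13)
E
```

```text
t31.5 pos [ 0.654 -0.026  0.211] yang 5.4 j7 0.35 tilt -1.0 F [-1.9  0.1  1.8] w 0.0597
shift [ 0.0002 -0.0003  0.021 ] spin -0.000 or 3.141
plane slope deg x,y [ -0.8 -18.1] n 235 zmean 0.0945
plane slope deg x,y [-11.9  27.4] n 5811 zmean 0.1031
```

Emit:
jog_arm --pt "0 0 -0.005 0" --pt "0 0 -0.01 0" --pt "0 0 -0.015 0" --pt "0 0 -0.02 0" --pt "0 0 -0.025 0" --pt "0 0 -0.03 0" --pt "0 0 -0.035 0" --pt "0 0 -0.04 0" --pt "0 0 -0.045 0" --pt "0 0 -0.05 0" --pt "0 0 -0.055 0" --pt "0 0 -0.055 0"

```text
clock: 33.08
position: [0.6539, -0.0258, 0.2658]
ee_rot: [2.114, 2.323, 0.001]
force: [-0.8, 0.5, -4.1]
width: 0.655
gripper_force: 12.0
```

```bash
python3 - <<'E'
from h import *
plan((.6537,-.0258,.190),5.4)
img('wrist'); d=img('side','side7'); level(d,(.59,.70,.0,.06),.04,.18)
c=d['color'][130:330,200:420]; cv2.imwrite('pics/side7.png',cv2.resize(c,None,fx=3,fy=3)[:,:,::-1])
E
```

```text
t33.1 pos [ 0.6539 -0.0258  0.2658] yang 5.4 j7 0.32 tilt -1.0 F [-0.8  0.5 -4.1] w 0.0601
shift [ 0.     -0.0003  0.0758] spin -0.000 or 3.141
plane slope deg x,y [  2.9 -33.7] n 422 zmean 0.1324
```

View pics/side7.png

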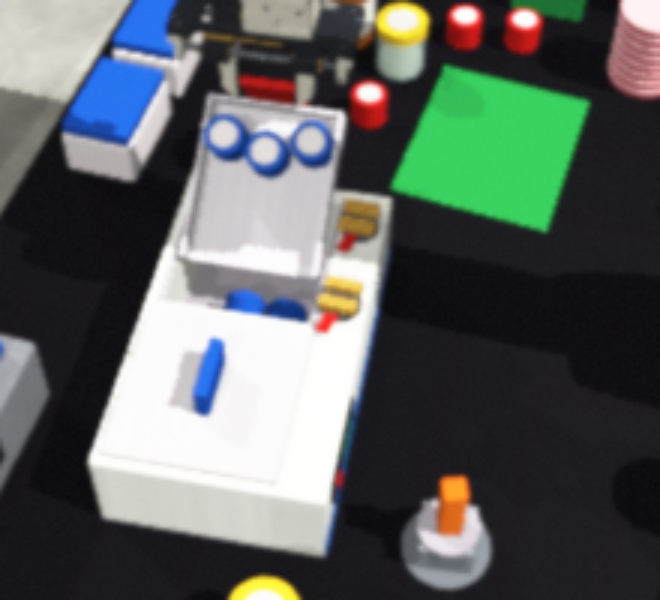

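Side crop: two caps have dropped into the hopper at (245,300) and (285,308). Three still stick at the back of the tilted tray, at (225,137), (267,152) and (313,143). I'll loosen the grip a little and jog to tilt further.

Emit:
jog_arm --pt "0 0 0 0" --pt "0 0 0 0" --pt "0 0 0.012 0" --pt "0 0 -0.012 0" --pt "0 0 0.005 0" --pt "0 0 -0.02 0" --pt "0 0 -0.005 0" --pt "0 0 -0.028 0" --pt "0 0 -0.015 0" --pt "0 0 -0.03 0" --pt "0 0 -0.03 0" --newtons 8

```text
clock: 34.55
position: [0.6541, -0.0258, 0.2957]
ee_rot: [2.114, 2.323, 0.001]
force: [0.1, 0.3, -2.7]
width: 0.651
gripper_force: 8.0
```

```bash
cat > st.py <<'E'
from h import *
plan((.6537,-.0258,.190),5.4)
d=img('side'); level(d,(.59,.70,.0,.06),.04,.18)
bl=(100,100,40),(128,255,255)
hsv=cv2.cvtColor(d['color'],cv2.COLOR_RGB2HSV); m=cv2.inRange(hsv,*bl)
n,l,s,c=cv2.connectedComponentsWithStats(m[150:260,240:340]); print([(c[i].round().astype(int)+[240,150],s[i,4]) for i in range(1,n) if s[i,4]>10])
E
python3 st.py
```

```text
t34.5 pos [ 0.6541 -0.0258  0.2957] yang 5.4 j7 0.31 tilt -1.0 F [ 0.1  0.3 -2.7] w 0.0598
shift [ 1.000e-04 -5.000e-04  1.057e-01] spin -0.000 or 3.141
plane slope deg x,y [  6.9 -47.5] n 341 zmean 0.1268
[(array([245, 161]), np.int32(250)), (array([284, 228]), np.int32(428)), (array([323, 246]), np.int32(45)), (array([270, 252]), np.int32(111))]
```

Emit:
jog_arm --pt "0 0 -0.005 0" --pt "0 0 -0.025 0" --pt "0 0 -0.05 0" --pt "0 0 -0.07 0" --pt "0 0 -0.075 0" --pt "0 0 -0.075 0" --newtons 25

```text
clock: 35.35
position: [0.6537, -0.0257, 0.3699]
ee_rot: [-2.115, -2.323, -0.0]
force: [-0.7, 0.5, -2.8]
width: 0.648
gripper_force: 25.0
```

```bash
python3 - <<'E'
from h import *
plan((.439,-.232,.29),-3.6)
d=img('scene','scene8'); e=img('side','side8')
a=cv2.resize(d['color'][120:300,260:480],None,fx=1.8,fy=1.8); b=cv2.resize(e['color'][130:310,210:430],None,fx=1.8,fy=1.8)
cv2.imwrite('pics/both8.png',np.hstack([a,b])[:,:,::-1])
E
```

```text
t35.4 pos [ 0.6537 -0.0257  0.3699] yang 5.4 j7 0.29 tilt -1.0 F [-0.7  0.5 -2.8] w 0.0595
shift [-0.1853 -0.2331  0.0799] spin 0.157 or -2.985
```

View pics/both8.png

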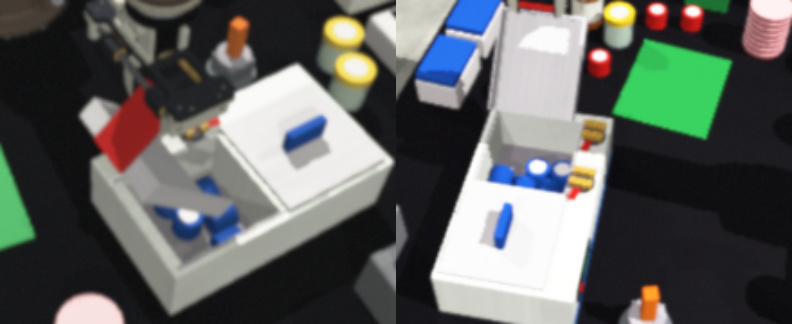

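Left (scene) and right (side): the hanging tray is empty, and the blue caps lie in the hopper around (200,215) on the left and (535,175) on the right. Carrying the tray back.

Emit:
jog_arm --pt "-0.01 -0.013 0 0.01" --pt "-0.035 -0.043 0 0.03" --pt "-0.065 -0.081 0.005 0.06" --pt "-0.095 -0.119 0.015 0.08" --pt "-0.125 -0.157 0.03 0.11" --pt "-0.155 -0.195 0.05 0.13" --pt "-0.175 -0.22 0.07 0.15" --pt "-0.185 -0.233 0.08 0.157" --pt "-0.185 -0.233 0.08 0.157" --pt "-0.185 -0.233 0.08 0.157"

```text
clock: 36.7
position: [0.4405, -0.2308, 0.2907]
ee_rot: [2.288, 2.152, 0.001]
force: [1.0, 1.3, -4.1]
width: 0.647
gripper_force: 25.0
```

```bash
python3 - <<'E'
from h import *
plan((.439,-.232,.208),-3.6)
u=np.array([np.sin(np.radians(3.6)),np.cos(np.radians(3.6))])
for n in('scene','side'):
    d=img(n); w=cloud(d).reshape(-1,3)
    w=w[(w[:,0]>.35)&(w[:,0]<.54)&(w[:,1]>-.33)&(w[:,1]<-.1)&(w[:,2]>.06)&(w[:,2]<.24)]
    t=(w[:,:2]-[.439,-.232])@u
    s=w[:,2].argsort()[:20]; print(n,len(w),'low',np.c_[t,w[:,2]][s][::5].round(4).tolist(),'far',np.percentile(t,99).round(4))
    for q in np.arange(-.1,.12,.02):
        k=(abs(t-q)<.01); 
        if k.sum()>5: print(round(q,2),np.percentile(w[k,2],[5,50,95]).round(3))
E
```

```text
t36.7 pos [ 0.4405 -0.2308  0.2907] yang -3.5 j7 0.51 tilt -1.0 F [ 1.   1.3 -4.1] w 0.0594
shift [-0.0012 -0.0015  0.0827] spin 0.002 or -3.140
scene 1981 low [[0.0689, 0.0964], [0.0694, 0.0989], [0.0667, 0.0999], [0.0687, 0.101]] far 0.0794
-0.06 [0.227 0.233 0.24 ]
-0.04 [0.205 0.234 0.24 ]
-0.02 [0.185 0.198 0.23 ]
0.0 [0.164 0.177 0.209]
0.02 [0.143 0.155 0.186]
0.04 [0.122 0.136 0.166]
0.06 [0.102 0.116 0.147]
0.08 [0.105 0.121 0.134]
side 2206 low [[0.0634, 0.0951], [0.0616, 0.0975], [0.0614, 0.0983], [0.0692, 0.0997]] far 0.0734
-0.06 [0.216 0.223 0.226]
-0.04 [0.203 0.216 0.23 ]
-0.02 [0.181 0.194 0.222]
0.0 [0.161 0.174 0.204]
0.02 [0.137 0.153 0.182]
0.04 [0.118 0.132 0.16 ]
0.06 [0.1   0.112 0.142]
0.08 [0.1   0.108 0.131]
```

Emit:
jog_arm --pt "-0.006 -0.002 0.02 0" --pt "-0.006 -0.002 0.05 0" --pt "-0.006 -0.002 0.075 0" --pt "-0.006 -0.002 0.088 0" --pt "-0.008 -0.002 0.094 0" --pt "-0.015 -0.002 0.099 0" --pt "-0.025 -0.002 0.105 0" --pt "-0.043 -0.002 0.116 0" --pt "-0.058 -0.002 0.126 0" --pt "-0.072 -0.002 0.136 0" --pt "-0.086 -0.002 0.149 0" --pt "-0.098 -0.002 0.162 0" --pt "-0.107 -0.002 0.173 0" --pt "-0.114 -0.002 0.184 0" --pt "-0.12 -0.002 0.194 0" --pt "-0.124 -0.002 0.201 0" --pt "-0.126 -0.002 0.206 0" --pt "-0.126 -0.002 0.206 0" --newtons 10

```text
clock: 39.05
position: [0.429, -0.357, 0.0841]
ee_rot: [-2.29, -2.15, -0.001]
force: [-0.4, -0.7, -0.2]
width: 0.654
gripper_force: 10.0
```

```bash
python3 - <<'E'
from h import *
plan((.431,-.358,.084),-3.6)
d=img('side'); w=cloud(d)
for n in('side','scene'): level(img(n),(.39,.49,-.31,-.2),-.01,.08)
E
```

```text
t39.0 pos [ 0.429  -0.357   0.0841] yang -3.6 j7 0.98 tilt -1.0 F [-0.4 -0.7 -0.2] w 0.0601
shift [-0.0009  0.0021  0.0001] spin 0.000 or -3.142
plane slope deg x,y [ 0.8 -0.1] n 371 zmean 0.005
plane slope deg x,y [-0.2  0. ] n 921 zmean 0.006
```

Emit:
jog_arm --pt "0 0 0.001 0" --pt "0 0 0.001 0" --pt "0 0 0.001 0" --pt "0 0 0.001 0" --pt "0 0 0.001 0" --pt "0 0 -0.05 0" --pt "0 0 -0.11 0" --pt "0 0 -0.16 0" --pt "0 0 -0.16 0" --pt "0 0 -0.16 0" --hand 0.085

```text
clock: 40.45
position: [0.429, -0.3569, 0.2438]
ee_rot: [-2.29, -2.15, -0.001]
force: [-0.4, -0.3, 0.0]
width: 0.928
gripper_force: 0.0
```

```bash
python3 - <<'E'
from h import *
plan((.6276,.2544,.235),5.4)
e=img('scene'); f=img('side')
for n in(f,e): level(n,(.39,.49,-.31,-.2),-.01,.08)
al=(0,0,0),(180,255,255)
for q in sel([e,f],*al,(.35,.53,-.37,-.16),.026,.04): rect(q,'tray walls')
th=np.radians(5.4); c=np.array([.6164,.1574])
for q in(e,f):
    w=cloud(q).reshape(-1,3); D=w[:,:2]-c; X=(D@[np.cos(th),np.sin(th)])*1000; Y=(D@[-np.sin(th),np.cos(th)])*1000
    s=(abs(X-20)<76)&(abs(Y+90)<80)&(w[:,2]>-.05)&(w[:,2]<.3); print('hopper z',s.sum(),np.percentile(w[s,2],[50,90,99,100]).round(3))
ortho([e,f],'ortho9',x0=.52,x1=.74,y0=-.06,y1=.22,s=.0007)
E
```

```text
t40.5 pos [ 0.429  -0.3569  0.2438] yang -3.6 j7 0.84 tilt -1.0 F [-0.4 -0.3  0. ] w 0.0852
shift [0.6225 0.1598 0.0092] spin -0.157 or 2.985
plane slope deg x,y [-0.1 -0.4] n 377 zmean 0.005
plane slope deg x,y [0.2 0. ] n 946 zmean 0.0059
tray walls 389 c [ 437.3 -267.8] size [188.5 155.1] ang 86.4 z [0.0269 0.031  0.0351]
tray walls 172 c [ 433.1 -263.6] size [187.9 150.8] ang 85.5 z [0.0268 0.0314 0.0374]
hopper z 1685 [0.047 0.056 0.059 0.108]
hopper z 904 [0.049 0.056 0.06  0.112]
```

View pics/ortho9.png

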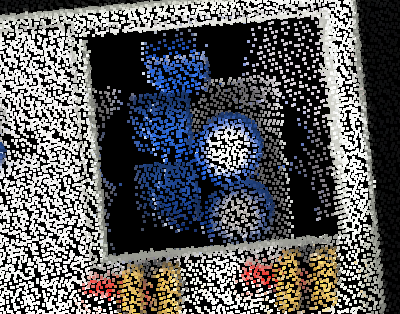

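The close ortho shows five caps in the hopper: three lying at (175,70), (160,120) and (165,190), two standing at (228,148) and (238,215). All are below z = 0.06. The tray is flat on its mat. Now shutting the cover.

Emit:
jog_arm --pt "0.6225 0.16 0.0 -0.157" --pt "0.6225 0.16 0.0 -0.157" --pt "0.6225 0.16 0.0 -0.157" --pt "0.6225 0.16 0.0 -0.157" --pt "0.6225 0.16 0.0 -0.157" --pt "0.6225 0.16 0.0 -0.157" --pt "0.6225 0.16 0.0 -0.157" --pt "0.6225 0.16 0.0 -0.157" --pt "0.6225 0.16 0.0 -0.157" --pt "0.6225 0.16 0.0 -0.157" --pt "0.6225 0.16 0.0 -0.157" --pt "0.6225 0.16 0.04 -0.157" --pt "0.6225 0.16 0.04 -0.157" --pt "0.6225 0.16 0.04 -0.157" --hand 0.06 --newtons 20

```text
clock: 42.3
position: [0.6283, 0.2528, 0.2048]
ee_rot: [2.116, 2.322, -0.001]
force: [-0.3, -2.0, -0.9]
width: 0.652
gripper_force: 0.0
```

```bash
python3 - <<'E'
from h import *
plan((.6276,.2544,.14),5.4)
d=img('wrist'); bl=(100,100,40),(128,255,255)
rect(sel([d],*bl,(.55,.75,.15,.35),.15,.17)[0],'handle')
E
```

```text
t42.3 pos [0.6283 0.2528 0.2048] yang 5.3 j7 -0.10 tilt -1.0 F [-0.3 -2.  -0.9] w 0.0599
shift [ 0.0017 -0.0006  0.0648] spin -0.002 or 3.140
handle 2143 c [627.6 254.3] size [15.5 69.1] ang 5.3 z [0.1558 0.1576 0.1587]
```

Emit:
jog_arm --pt "0.0015 -0.0006 0.035 0" --pt "0.0015 -0.0006 0.06 0" --pt "0.0015 -0.0006 0.065 0" --pt "0.0015 -0.0006 0.065 0"

```text
clock: 42.85
position: [0.6281, 0.2551, 0.1406]
ee_rot: [2.115, 2.322, 0.002]
force: [0.1, 0.2, 0.8]
width: 0.651
gripper_force: 0.0
```

Emit:
jog_arm --pt "0 0 0 0" --pt "0 0 0 0" --pt "0 0 0 0" --pt "0 0 0 0" --pt "0 0 0 0" --pt "0 0 0 0" --pt "0 0 0 0" --pt "-0.02 0 0 0" --pt "-0.05 0 0 0" --pt "-0.08 0 0 0" --pt "-0.11 0 0 0" --pt "-0.14 0 0 0" --pt "-0.165 0 0 0" --pt "-0.18 0 0 0" --pt "-0.186 0 0 0" --pt "-0.189 0 0 0" --pt "-0.191 0 0 0" --pt "-0.191 0 0 0" --hand 0.005

```text
clock: 45.1
position: [0.6451, 0.0709, 0.1393]
ee_rot: [-2.107, -2.325, -0.007]
force: [1.2, 12.9, -1.1]
width: 0.168
gripper_force: 20.0
```

```bash
python3 - <<'E'
from h import *
plan((.6454,.0702,.14),5.4)
E
```

```text
t45.1 pos [0.6451 0.0709 0.1393] yang 5.6 j7 0.21 tilt -1.0 F [ 1.2 12.9 -1.1] w 0.0154
shift [-0.0007  0.0002 -0.0007] spin 0.004 or -3.137
```

Emit:
jog_arm --pt "0.003 0 0 0" --pt "0.003 0 0 0" --pt "0.003 0 0 0" --pt "0.003 0 0 0" --pt "0.003 0 -0.04 0" --pt "0.003 0 -0.1 0" --pt "-0.04 -0.05 -0.13 0" --pt "-0.09 -0.095 -0.13 0" --pt "-0.1 -0.095 -0.13 0" --pt "-0.1 -0.095 -0.13 0" --hand 0.05

```text
clock: 46.35
position: [0.5598, -0.0451, 0.2697]
ee_rot: [2.118, 2.32, 0.001]
force: [0.7, 0.4, -0.4]
width: 0.542
gripper_force: 0.0
```

```bash
python3 - <<'E'
from h import *
plan((.56,-.02,.27),5.4)
d=img('wrist','wrist10'); np.savez('wrist10.npz',**d); bl=(100,100,40),(128,255,255); al=(0,0,0),(180,255,255)
rect(sel([d],*bl,(.55,.75,.0,.35),.15,.17)[0],'handle')
e=[img('scene'),img('side')]
for q in sel(e,*bl,(.55,.75,.0,.35),.15,.17): rect(q,'handle')
rect(sel([d],*al,(.51,.575,-.03,.04),.128,.15)[0],'s0'); rect(sel([d],*al,(.50,.57,.08,.15),.128,.15)[0],'s1')
E
```

```text
t46.4 pos [ 0.5598 -0.0451  0.2697] yang 5.2 j7 0.29 tilt -1.0 F [ 0.7  0.4 -0.4] w 0.0497
shift [ 0.025   0.0025 -0.0003] spin -0.004 or 3.138
handle 1977 c [644.5  69. ] size [15.8 67.9] ang 5.6 z [0.1528 0.1576 0.1589]
handle 147 c [648.   67.5] size [16.8 67.9] ang 7.4 z [0.1517 0.1561 0.1587]
handle 82 c [642.9  73.4] size [15.1 65.8] ang 5.5 z [0.1519 0.1553 0.1587]
s0 1268 c [544.1   4.8] size [40.  39.1] ang 2.0 z [0.1328 0.1343 0.1354]
s1 916 c [533.9 101.2] size [40.  13.5] ang 1.0 z [0.1315 0.1343 0.1356]
```

View pics/wrist10.png

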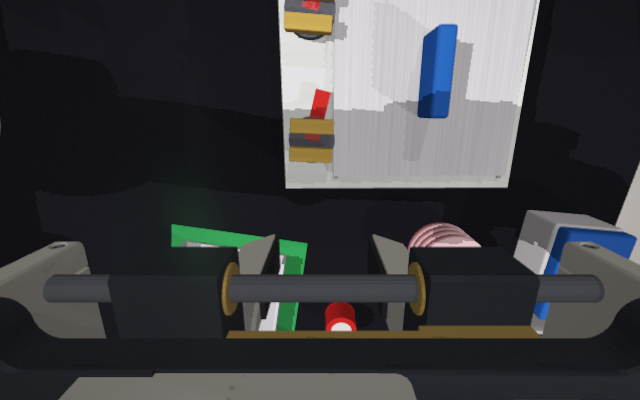

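```bash
python3 - <<'E'
from h import *
d=dict(np.load('wrist10.npz')); w=cloud(d).reshape(-1,3)
def slot(w,c):
    p=w[(np.hypot(w[:,0]-c[0],w[:,1]-c[1])<.0215)&(w[:,2]>.129)&(w[:,2]<.138)][:,:2]-c
    best=[]
    for a in np.arange(-90,90,1.):
        n=np.array([-np.sin(np.radians(a)),np.cos(np.radians(a))]); t=np.sort(p@n); t=t[abs(t)<.014]
        g=np.diff(t); i=g.argmax(); best.append((g[i],a,(t[i]+t[i+1])/2))
    best.sort(); print(len(p),[tuple(np.round(b,4)) for b in best[-5:]])
slot(w,np.array([.5441,.0048])); 
e=[img('scene'),img('side')]
for q in e:
    for c in((.5439,.005),(.5338,.114)): slot(cloud(q).reshape(-1,3),np.array(c))
plan((.37,.298,.23),5.2)
E
```

```text
1047 [(np.float64(0.0117), np.float64(5.0), np.float64(-0.0001)), (np.float64(0.0121), np.float64(1.0), np.float64(0.0001)), (np.float64(0.0122), np.float64(4.0), np.float64(-0.0001)), (np.float64(0.0127), np.float64(2.0), np.float64(0.0001)), (np.float64(0.0128), np.float64(3.0), np.float64(-0.0))]
104 [(np.float64(0.0113), np.float64(4.0), np.float64(-0.0012)), (np.float64(0.0115), np.float64(3.0), np.float64(-0.0011)), (np.float64(0.0115), np.float64(0.0), np.float64(-0.001)), (np.float64(0.0116), np.float64(2.0), np.float64(-0.001)), (np.float64(0.0116), np.float64(1.0), np.float64(-0.001))]
92 [(np.float64(0.0114), np.float64(-3.0), np.float64(-0.0006)), (np.float64(0.0116), np.float64(1.0), np.float64(-0.0011)), (np.float64(0.0119), np.float64(-2.0), np.float64(-0.0006)), (np.float64(0.012), np.float64(-1.0), np.float64(-0.0009)), (np.float64(0.012), np.float64(0.0), np.float64(-0.0011))]
64 [(np.float64(0.008), np.float64(-2.0), np.float64(0.0015)), (np.float64(0.0081), np.float64(2.0), np.float64(0.0012)), (np.float64(0.0082), np.float64(-1.0), np.float64(0.0014)), (np.float64(0.0083), np.float64(0.0), np.float64(0.0012)), (np.float64(0.0084), np.float64(1.0), np.float64(0.0011))]
70 [(np.float64(0.0087), np.float64(-4.0), np.float64(0.0006)), (np.float64(0.0088), np.float64(0.0), np.float64(0.0011)), (np.float64(0.0091), np.float64(-1.0), np.float64(0.0009)), (np.float64(0.0091), np.float64(-3.0), np.float64(0.0006)), (np.float64(0.0093), np.float64(-2.0), np.float64(0.0006))]
t46.6 pos [ 0.5607 -0.0418  0.2686] yang 5.5 j7 0.29 tilt -1.0 F [-0.2  0.7  0.5] w 0.0496
shift [ 0.3565 -0.1571  0.0388] spin 0.006 or -3.136
```

Wrist view: the cover is shut, with the handle at (437,70). The right screw is at (312,140), its dark slot horizontal in the image, and the left screw is at (310,15). Right slot: 2.7° at (0.5441, 0.0049). Going to the key.

Emit:
jog_arm --pt "0.3565 -0.157 0.0 0" --pt "0.3565 -0.157 0.0 0" --pt "0.3565 -0.157 0.0 0" --pt "0.3565 -0.157 0.0 0" --pt "0.3565 -0.157 0.0 0" --pt "0.3565 -0.157 0.0 0" --pt "0.3565 -0.157 0.0 0" --pt "0.3565 -0.157 0.039 0" --pt "0.3565 -0.157 0.039 0" --pt "0.3565 -0.157 0.039 0" --pt "0.3565 -0.157 0.039 0" --hand 0.05

```text
clock: 47.98
position: [0.3712, 0.297, 0.2314]
ee_rot: [2.116, 2.322, 0.003]
force: [-1.2, 0.2, 0.2]
width: 0.545
gripper_force: 0.0
```

```bash
python3 - <<'E'
from h import *
plan((.37,.298,.10),5.2)
d=img('wrist','wrist11'); np.savez('wrist11.npz',**d)
al=(0,0,0),(180,255,255)
rect(sel([d],(5,120,60),(20,255,255),(.3,.45,.22,.38),.117,.13)[0],'key top')
rect(sel([d],*al,(.3,.45,.22,.38),.042,.052)[0],'flange')
rect(sel([d],*al,(.3,.45,.22,.38),.034,.0425)[0],'holder rim')
E
```

```text
t48.0 pos [0.3712 0.297  0.2314] yang 5.3 j7 -0.59 tilt -1.0 F [-1.2  0.2  0.2] w 0.0500
shift [ 0.001  -0.0013  0.1314] spin 0.002 or -3.139
key top 684 c [369.6 296.8] size [24.1 24. ] ang 19.2 z [0.1188 0.121  0.1223]
flange 1448 c [369.6 299.4] size [60.8 56.6] ang 6.0 z [0.0451 0.0463 0.0475]
holder rim 172 c [369.4 298.8] size [53.9 57.2] ang 8.3 z [0.0372 0.0401 0.0414]
```

View pics/wrist11.png

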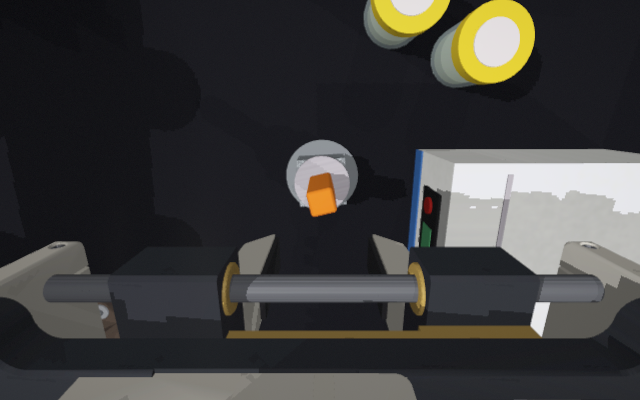

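Wrist view: the orange key handle is at (321,195), turned about 14° from the jaws, with the flange seated on the holder. Aligning, gripping and lifting it.

Emit:
jog_arm --pt "0 -0.0016 0.04 -0.12" --pt "0 -0.0016 0.06 -0.243" --pt "0 -0.0016 0.11 -0.243" --pt "0 -0.0016 0.144 -0.243" --pt "0 -0.0016 0.144 -0.243" --pt "0 -0.0016 0.144 -0.243"

```text
clock: 48.78
position: [0.3696, 0.2972, 0.0876]
ee_rot: [1.818, 2.562, 0.003]
force: [0.4, 0.8, -0.2]
width: 0.542
gripper_force: 0.0
```

Emit:
jog_arm --pt "0 0 0 0" --pt "0 0 0 0" --pt "0 0 0 0" --pt "0 0 0 0" --pt "0 0 0 0" --pt "0 0 0 0" --pt "0 0 0 0" --pt "0 0 0 0" --pt "0 0 -0.02 0" --pt "0 0 -0.06 0" --pt "0 0 -0.12 0" --pt "0 0 -0.18 0" --pt "0 0 -0.24 0" --pt "0 0 -0.3 0" --pt "0 0 -0.36 0" --pt "0 0 -0.42 0" --pt "0 0 -0.45 0" --pt "0 0 -0.45 0" --pt "0 0 -0.45 0" --hand 0.005 --newtons 45

```text
clock: 51.15
position: [0.3685, 0.2965, 0.5349]
ee_rot: [-1.817, -2.562, 0.003]
force: [-0.4, -0.1, -1.7]
width: 0.26
gripper_force: 45.0
```

```bash
python3 - <<'E'
from h import *
plan((.37,.298,.087),19.2)
o=arm.observe(); p=o['position']; tip=p[2]-.077
for n in('side','scene'):
    d=img(n); w=cloud(d); k=(np.hypot(w[...,0]-p[0],w[...,1]-p[1])<.05)&(w[...,2]>tip-.03)&(w[...,2]<tip+.06)
    q=w[k]-[p[0],p[1],tip]; M=R.from_rotvec(np.ravel(d['rvec'])).as_matrix(); cam=-M.T@np.ravel(d['tvec'])
    h=np.degrees(np.arctan2(cam[1]-p[1],cam[0]-p[0])); print(n,len(q),'cam azimuth',h.round())
    right=np.array([np.sin(np.radians(h)),-np.cos(np.radians(h))])
    for z in np.arange(-.01,.05,.004):
        s=abs(q[:,2]-z)<.002
        if s.sum()>3: t=q[s][:,:2]@right; print(round(z,3),s.sum(),(np.percentile(t,[3,97])*1000).round(1), q[s][:,:2].mean(0).round(3))
E
```

```text
t51.1 pos [0.3685 0.2965 0.5349] yang 19.3 j7 -0.42 tilt -1.0 F [-0.4 -0.1 -1.7] w 0.0239
shift [0.0013 0.0027 0.4479] spin 0.002 or -3.140
side 428 cam azimuth 95.0
0.03 26 [-27.2  29.3] [-0.001  0.02 ]
0.034 256 [-29.4  26.3] [-0.002  0.009]
0.038 73 [-27.  26.] [-0.006  0.008]
0.042 17 [-12.8  11.3] [-0.002  0.01 ]
0.046 9 [-10.8   6.9] [-0.003  0.011]
scene 421 cam azimuth -38.0
0.002 18 [-11.3  14.4] [ 0.002 -0.004]
0.006 13 [-11.1  13. ] [ 0.005 -0.004]
0.01 19 [-12.2  12.9] [ 0.005 -0.004]
0.014 10 [-12.7   0.5] [ 0.012 -0.   ]
0.018 4 [-9.7 -1. ] [ 0.012 -0.002]
0.03 21 [-20.3  31.3] [ 0.012 -0.022]
0.034 166 [-27.1  27.8] [ 0.009 -0.006]
0.038 67 [-24.2  28.2] [ 0.008 -0.008]
0.042 18 [-13.   14.9] [ 0.007 -0.006]
0.046 19 [-11.4  14.1] [ 0.008 -0.008]
```

```bash
python3 - <<'E'
from h import *
p=arm.observe()['position']; tip=p[2]-.077; P=[]
for i in range(3):
    d=img('scene'); w=cloud(d); k=(np.hypot(w[...,0]-p[0],w[...,1]-p[1])<.03)&(w[...,2]>tip-.004)&(w[...,2]<tip+.016)
    P.append((w[k]-p)[:,:2])
q=np.vstack(P)*1000; 
for a in(19.2,109.2):
    u=np.array([np.cos(np.radians(a)),np.sin(np.radians(a))]); v=np.array([-u[1],u[0]]); print(a,'along',np.percentile(q@u,[3,25,50,75,97]).round(1),'across',np.percentile(q@v,[3,25,50,75,97]).round(1))
print(q[:12].round(0).tolist()); plan((.5441,.0049,.26),2.7); plan((.5441,.0049,.26),92.7)
E
```

```text
19.2 along [-13.4  -4.2   5.1  12.3  15.5] across [-8.3 -6.6 -5.  -3.5  1.4]
109.2 along [-8.3 -6.6 -5.  -3.5  1.4] across [-15.5 -12.3  -5.1   4.2  13.4]
[[-9.0, -11.0], [-10.0, -7.0], [-11.0, -9.0], [-9.0, -7.0], [-7.0, -6.0], [-3.0, -6.0], [-3.0, -3.0], [2.0, -4.0], [5.0, -3.0], [9.0, -3.0], [-10.0, -9.0], [-8.0, -8.0]]
t51.4 pos [0.3685 0.2965 0.5354] yang 19.3 j7 -0.42 tilt -1.0 F [ 0.6  0.2 -1.3] w 0.0235
shift [-0.3331  0.0697  0.2756] spin 0.290 or -2.852
t51.4 pos [0.3685 0.2965 0.5354] yang 19.3 j7 -0.42 tilt -1.0 F [ 0.6  0.2 -1.3] w 0.0235
shift [-0.3331  0.0697  0.2756] spin -1.281 or 1.861
```

The blade lies along the jaw's y axis, so yang should equal the slot angle. Moving over the right screw.

Emit:
jog_arm --pt "-0.333 0.07 0.2 0.29" --pt "-0.333 0.07 0.2 0.29" --pt "-0.333 0.07 0.2 0.29" --pt "-0.333 0.07 0.2 0.29" --pt "-0.333 0.07 0.2 0.29" --pt "-0.333 0.07 0.2 0.29" --pt "-0.333 0.07 0.2 0.29" --pt "-0.333 0.07 0.2 0.29" --pt "-0.333 0.07 0.275 0.29" --pt "-0.333 0.07 0.275 0.29" --pt "-0.333 0.07 0.275 0.29" --pt "-0.333 0.07 0.275 0.29" --newtons 60

```text
clock: 52.9
position: [0.546, 0.0059, 0.2633]
ee_rot: [2.167, 2.272, 0.004]
force: [-0.3, 0.3, -0.7]
width: 0.257
gripper_force: 60.0
```

```bash
python3 - <<'E'
from h import *
plan((.5441,.0049,.202),2.7)
E
```

```text
t52.9 pos [0.546  0.0059 0.2633] yang 2.7 j7 0.18 tilt -1.0 F [-0.3  0.3 -0.7] w 0.0236
shift [-0.0009 -0.0021  0.0613] spin 0.000 or -3.141
```

Emit:
jog_arm --pt "-0.0009 -0.002 0.02 0" --pt "-0.0009 -0.002 0.035 0" --pt "-0.0009 -0.002 0.045 0" --pt "-0.0009 -0.002 0.049 0" --pt "-0.0009 -0.002 0.053 0" --pt "-0.0009 -0.002 0.057 0" --pt "-0.0009 -0.002 0.057 0" --pt "-0.0009 -0.002 0.057 0"

```text
clock: 53.9
position: [0.543, 0.0046, 0.2044]
ee_rot: [2.169, 2.273, 0.0]
force: [-0.5, 0.1, -0.8]
width: 0.259
gripper_force: 60.0
```

```bash
python3 - <<'E'
from h import *
plan((.5441,.0049,.202),2.7); print(arm.observe()['ft_torque'].round(2))
E
```

```text
t53.9 pos [0.543  0.0046 0.2044] yang 2.7 j7 0.22 tilt -1.0 F [-0.5  0.1 -0.8] w 0.0237
shift [0.0003 0.0011 0.0024] spin -0.000 or 3.141
[-0.14  0.03 -0.02]
```

Emit:
jog_arm --pt "0.0003 0.001 0.0022 0" --pt "0.0003 0.001 0.0022 0.1" --pt "0.0003 0.001 0.0022 0.2" --pt "0.0003 0.001 0.0022 0.3" --pt "0.0003 0.001 0.0022 0.4" --pt "0.0003 0.001 0.0022 0.5" --pt "0.0003 0.001 0.0022 0.6" --pt "0.0003 0.001 0.0022 0.7" --pt "0.0003 0.001 0.0022 0.8" --pt "0.0003 0.001 0.0022 0.9" --pt "0.0003 0.001 0.0022 1.0" --pt "0.0003 0.001 0.0022 1.1" --pt "0.0003 0.001 0.0022 1.2" --pt "0.0003 0.001 0.0022 1.25" --pt "0.0003 0.001 0.0022 1.25"

```text
clock: 55.78
position: [0.5442, 0.005, 0.202]
ee_rot: [3.088, 0.575, 0.001]
force: [1.5, -1.4, -1.7]
width: 0.259
gripper_force: 60.0
```

```bash
python3 - <<'E'
from h import *
plan((.5441,.0049,.202),-66); print(arm.observe()['ft_torque'].round(2))
E
```

```text
t55.8 pos [0.5442 0.005  0.202 ] yang -68.9 j7 -0.82 tilt -1.0 F [ 1.5 -1.4 -1.7] w 0.0238
shift [-0.0001  0.0001  0.    ] spin -0.050 or 3.091
[-0.14 -0.21  0.06]
```

Emit:
jog_arm --pt "0 0 0 0.04" --pt "0 0 0 0.08" --pt "0 0 0 0.12" --pt "0 0 0 0.16" --pt "0 0 0 0.16"

```text
clock: 56.4
position: [0.5441, 0.005, 0.202]
ee_rot: [3.124, 0.326, 0.0]
force: [1.8, -1.7, -3.3]
width: 0.257
gripper_force: 60.1
```

```bash
python3 - <<'E'
from h import *
plan((.5441,.0049,.202),-66); print(arm.observe()['ft_torque'].round(2))
E
```

```text
t56.4 pos [0.5441 0.005  0.202 ] yang -78.1 j7 -0.95 tilt -1.0 F [ 1.8 -1.7 -3.3] w 0.0236
shift [-0.      0.0001  0.    ] spin -0.211 or 2.931
[-0.27 -0.73  0.73]
```

Emit:
jog_arm --pt "0 0 0 0.03" --pt "0 0 0 0.06" --pt "0 0 0 0.08" --pt "0 0 0 0.08"

```text
clock: 56.9
position: [0.544, 0.0052, 0.2021]
ee_rot: [-3.135, -0.201, -0.0]
force: [3.3, 0.9, -1.1]
width: 0.257
gripper_force: 60.7
```

```bash
python3 - <<'E'
from h import *
plan((.5441,.0049,.202),-66); print(arm.observe()['ft_torque'].round(2))
e=[img('scene'),img('side')]
red=(0,120,60),(8,255,255)
for q in sel(e,*red,(.51,.60,-.04,.06),.112,.14): rect(q,'tab0')
E
```

```text
t56.9 pos [0.544  0.0052 0.2021] yang -82.7 j7 -1.02 tilt -1.0 F [ 3.3  0.9 -1.1] w 0.0236
shift [0.0001 0.0003 0.0001] spin -0.291 or 2.851
[ 0.   -0.75  1.66]
tab0 32 c [575.1  12.3] size [24.2 11.2] ang 4.8 z [0.1185 0.1216 0.1236]
tab0 23 c [572.2  14.1] size [24.6 14.4] ang 4.3 z [0.1169 0.1202 0.1221]
```

Emit:
jog_arm --pt "0 0 0 0.03" --pt "0 0 0 0.06" --pt "0 0 0 0.08" --pt "0 0 0 0.08"

```text
clock: 57.5
position: [0.5437, 0.005, 0.2021]
ee_rot: [-3.14, -0.075, 0.001]
force: [0.6, 1.7, 2.5]
width: 0.262
gripper_force: 63.3
```

```bash
python3 - <<'E'
from h import *
plan((.5441,.0049,.202),-66); print(arm.observe()['ft_torque'].round(2))
e=[img('scene'),img('side')]
red=(0,120,60),(8,255,255)
for q in sel(e,*red,(.51,.60,-.04,.06),.112,.14): rect(q,'tab0')
E
```

```text
t57.5 pos [0.5437 0.005  0.2021] yang -87.3 j7 -1.08 tilt -1.0 F [0.6 1.7 2.5] w 0.0241
shift [0.0004 0.0002 0.0001] spin -0.371 or 2.770
[0.28 0.07 1.94]
tab0 36 c [574.  10.] size [25.1 14. ] ang 8.9 z [0.1184 0.1211 0.1252]
tab0 21 c [573.3  12.6] size [24.1 14. ] ang 6.0 z [0.1151 0.1204 0.1248]
```

Emit:
jog_arm --pt "0 0 0 -0.1" --pt "0 0 0 -0.2" --pt "0 0 0 -0.28" --pt "0 0 0 -0.28" --pt "0 0 0 -0.28"

```text
clock: 58.22
position: [0.5435, 0.0044, 0.2018]
ee_rot: [-3.1, -0.507, 0.001]
force: [-0.2, -1.1, -1.6]
width: 0.26
gripper_force: 58.9
```

```bash
python3 - <<'E'
from h import *
plan((.5441,.0049,.202),-66); print(arm.observe()['ft_torque'].round(2))
E
```

```text
t58.2 pos [0.5435 0.0044 0.2018] yang -71.4 j7 -0.86 tilt -1.0 F [-0.2 -1.1 -1.6] w 0.0239
shift [ 0.0008 -0.0003 -0.0002] spin -0.095 or 3.047
[-0.1   0.16 -0.02]
```

Emit:
jog_arm --pt "0 0 -0.005 0" --pt "0 0 -0.02 0" --pt "0 0 -0.05 0" --pt "0 0 -0.08 0" --pt "0.0 -0.06 -0.1 0" --pt "0.0 -0.12 -0.1 0" --pt "0 -0.15 -0.1 0" --pt "0 -0.15 -0.1 0" --pt "0 -0.15 -0.1 0"

```text
clock: 59.35
position: [0.496, 0.146, 0.3027]
ee_rot: [3.1, 0.511, 0.001]
force: [-0.3, -1.3, -1.7]
width: 0.262
gripper_force: 58.9
```

```bash
cat >> h.py <<'E'
def slot(w,c):
    w=w.reshape(-1,3); c=np.array(c)
    p=w[(np.hypot(w[:,0]-c[0],w[:,1]-c[1])<.0215)&(w[:,2]>.129)&(w[:,2]<.138)][:,:2]-c
    best=[]
    for a in np.arange(-90,90,1.):
        n=np.array([-np.sin(np.radians(a)),np.cos(np.radians(a))]); t=np.sort(p@n); t=t[abs(t)<.014]
        if len(t)<5: continue
        g=np.diff(t); i=g.argmax(); best.append((g[i],a,(t[i]+t[i+1])/2))
    best.sort(); print(len(p),'slot gap,ang,off',[tuple(float(x) for x in np.round(b,4)) for b in best[-5:]])
E
python3 - <<'E'
from h import *
plan((.5441,.0049,.202),-66)
for n in('scene','side','wrist'):
    w=cloud(img(n)); slot(w,(.5441,.0049)); 
    p=arm.observe()['position']; q=w.reshape(-1,3); q=q[(np.hypot(q[:,0]-p[0],q[:,1]-p[1])<.03)&(q[:,2]>p[2]-.082)&(q[:,2]<p[2]-.06)]
    if len(q)>5: rect(q,'blade '+n)
E
```

```text
t59.4 pos [0.496  0.146  0.3027] yang -71.3 j7 -1.26 tilt -1.0 F [-0.3 -1.3 -1.7] w 0.0241
shift [0.0002 0.1491 0.1008] spin -0.092 or 3.049
106 slot gap,ang,off [(0.0113, -66.0, 0.0007), (0.0114, -62.0, 0.0004), (0.0115, -65.0, 0.0006), (0.0117, -64.0, 0.0005), (0.0119, -63.0, 0.0005)]
blade scene 14 c [502.6 138.7] size [ 7.1 17.5] ang 4.7 z [0.2246 0.2303 0.2358]
0 slot gap,ang,off []
blade side 6 c [490.1 160. ] size [7.  1.5] ang 52.5 z [0.2271 0.2297 0.2336]
787 slot gap,ang,off [(0.0117, -61.0, -0.0001), (0.0119, -65.0, -0.0001), (0.0123, -62.0, -0.0001), (0.0124, -64.0, -0.0001), (0.0126, -63.0, -0.0001)]
```

```bash
python3 - <<'E'
from h import *
for n in('wrist','scene','side'):
    w=cloud(img(n)); slot(w,(.5338,.114)); q=w.reshape(-1,3); q=q[(q[:,2]>.129)&(q[:,2]<.138)&(np.hypot(q[:,0]-.534,q[:,1]-.114)<.03)]; rect(q,'s1')
plan((.5338,.1140,.24),1.4)
E
```

```text
820 slot gap,ang,off [(0.0114, -1.0, 0.0001), (0.0119, 3.0, 0.0001), (0.012, 0.0, 0.0001), (0.0123, 2.0, -0.0), (0.0124, 1.0, -0.0001)]
s1 999 c [533.8 113.9] size [40.3 39.4] ang 1.1 z [0.1325 0.1342 0.1354]
95 slot gap,ang,off [(0.0127, 4.0, -0.0012), (0.0129, 0.0, -0.0012), (0.0133, 3.0, -0.0012), (0.0134, 1.0, -0.0012), (0.0135, 2.0, -0.0012)]
s1 125 c [534.1 113.6] size [41.1 42. ] ang 0.4 z [0.1297 0.1329 0.1356]
66 slot gap,ang,off [(0.0085, -2.0, 0.0008), (0.0088, 2.0, 0.0016), (0.0089, -1.0, 0.001), (0.009, 0.0, 0.0012), (0.009, 1.0, 0.0015)]
s1 90 c [532.2 116.1] size [42.7 39.9] ang 88.7 z [0.1294 0.132  0.136 ]
t59.6 pos [0.4958 0.146  0.3021] yang -71.3 j7 -1.26 tilt -1.0 F [ 0.1  0.4 -1.6] w 0.0242
shift [0.0257 0.0425 0.0621] spin -1.269 or 1.872
```

Emit:
jog_arm --pt "0.0257 0.0425 0 -0.18" --pt "0.0257 0.0425 0 -0.36" --pt "0.0257 0.0425 0 -0.54" --pt "0.0257 0.0425 0 -0.72" --pt "0.0257 0.0425 0 -0.9" --pt "0.0257 0.0425 0.03 -1.08" --pt "0.0257 0.0425 0.05 -1.269" --pt "0.0257 0.0425 0.05 -1.269" --pt "0.0257 0.0425 0.05 -1.269" --pt "0.0257 0.0425 0.05 -1.269"

```text
clock: 60.9
position: [0.5342, 0.1149, 0.2529]
ee_rot: [2.195, 2.247, 0.002]
force: [-1.0, 0.3, -0.7]
width: 0.261
gripper_force: 58.9
```

```bash
python3 - <<'E'
from h import *
plan((.5338,.1139,.202),1.2)
# key handle sides vs tool, and its centre, seen by scene/side
p=arm.observe()['position']
for n in('scene','side'):
    q=sel([img(n)],(0,0,60),(180,70,255),(p[0]-.04,p[0]+.04,p[1]-.04,p[1]+.04),p[2]-.05,p[2]-.036)[0]; rect(q,'flange '+n)
E
```

```text
t60.9 pos [0.5342 0.1149 0.2529] yang 1.3 j7 -0.01 tilt -1.0 F [-1.   0.3 -0.7] w 0.0240
shift [-0.001  -0.0005  0.0509] spin 0.002 or -3.139
flange scene 219 c [539.4 109.6] size [60.4 51. ] ang 42.7 z [0.2064 0.2109 0.2136]
flange side 177 c [531.2 123.1] size [60.7 51.1] ang 13.2 z [0.2058 0.2098 0.2135]
```

Centred. Inserting into the left screw and turning.

Emit:
jog_arm --pt "-0.001 -0.0005 0.015 0" --pt "-0.001 -0.0005 0.03 0" --pt "-0.001 -0.0005 0.038 0" --pt "-0.001 -0.0005 0.043 0" --pt "-0.001 -0.0005 0.047 0" --pt "-0.001 -0.0005 0.0505 0" --pt "-0.001 -0.0005 0.0505 0" --pt "-0.001 -0.0005 0.0505 0" --newtons 60

```text
clock: 62.0
position: [0.5333, 0.1139, 0.2017]
ee_rot: [2.192, 2.25, 0.001]
force: [0.2, -0.2, -1.0]
width: 0.255
gripper_force: 58.9
```

```bash
python3 - <<'E'
from h import *
plan((.5338,.1139,.202),1.2); print(arm.observe()['ft_torque'].round(2))
E
```

```text
t62.0 pos [0.5333 0.1139 0.2017] yang 1.5 j7 0.04 tilt -1.0 F [ 0.2 -0.2 -1. ] w 0.0234
shift [-0.0001  0.0005 -0.0003] spin 0.005 or -3.137
[-0.1   0.03  0.  ]
```

Emit:
jog_arm --pt "0 0.0005 0 0.1" --pt "0 0.0005 0 0.2" --pt "0 0.0005 0 0.3" --pt "0 0.0005 0 0.4" --pt "0 0.0005 0 0.5" --pt "0 0.0005 0 0.6" --pt "0 0.0005 0 0.7" --pt "0 0.0005 0 0.8" --pt "0 0.0005 0 0.9" --pt "0 0.0005 0 1.0" --pt "0 0.0005 0 1.1" --pt "0 0.0005 0 1.2" --pt "0 0.0005 0 1.3" --pt "0 0.0005 0 1.4" --pt "0 0.0005 0 1.4" --pt "0 0.0005 0 1.4"

```text
clock: 64.0
position: [0.5338, 0.1141, 0.2018]
ee_rot: [-3.126, -0.313, -0.0]
force: [-0.3, 0.1, 2.6]
width: 0.263
gripper_force: 59.3
```

```bash
python3 - <<'E'
from h import *
plan((.5338,.1139,.202),-67); print(arm.observe()['ft_torque'].round(2))
E
```

```text
t64.0 pos [0.5338 0.1141 0.2018] yang -78.6 j7 -1.11 tilt -1.0 F [-0.3  0.1  2.6] w 0.0241
shift [ 0.      0.0002 -0.0002] spin -0.202 or 2.940
[-0.09  0.39  0.42]
```

Emit:
jog_arm --pt "0 0 0 0.04" --pt "0 0 0 0.08" --pt "0 0 0 0.12" --pt "0 0 0 0.16" --pt "0 0 0 0.2" --pt "0 0 0 0.2" --pt "0 0 0 0.2"

```text
clock: 64.88
position: [0.5336, 0.1146, 0.2018]
ee_rot: [-3.141, 0.005, 0.0]
force: [-2.4, 1.5, 7.9]
width: 0.274
gripper_force: 64.3
```

```bash
python3 - <<'E'
from h import *
plan((.5338,.1139,.202),-67); print(arm.observe()['ft_torque'].round(2))
E
```

```text
t64.9 pos [0.5336 0.1146 0.2018] yang -90.2 j7 -1.27 tilt -1.0 F [-2.4  1.5  7.9] w 0.0251
shift [ 0.0002  0.0007 -0.0002] spin -0.404 or 2.737
[0.37 0.92 1.95]
```

Emit:
jog_arm --pt "0 0 0 -0.1" --pt "0 0 0 -0.2" --pt "0 0 0 -0.3" --pt "0 0 0 -0.3" --pt "0 0 -0.005 -0.3" --pt "0 0 -0.02 -0.3" --pt "0 0 -0.05 -0.3" --pt "0 0 -0.08 -0.3" --pt "0 0 -0.1 -0.3" --pt "-0.05 0.03 -0.1 -0.3" --pt "-0.09 0.06 -0.1 -0.3" --pt "-0.09 0.06 -0.1 -0.3" --pt "-0.09 0.06 -0.1 -0.3"

```text
clock: 66.5
position: [0.4439, 0.0549, 0.3024]
ee_rot: [-3.105, -0.464, -0.002]
force: [0.4, 0.6, -2.6]
width: 0.266
gripper_force: 57.4
```

```bash
python3 - <<'E'
from h import *
plan((.5441,.0049,.24),-66)
for n in('wrist','scene','side'):
    w=cloud(img(n)); print(n); slot(w,(.5338,.114)); slot(w,(.5441,.0049))
E
```

```text
t66.5 pos [0.4439 0.0549 0.3024] yang -73.0 j7 -1.31 tilt -1.0 F [ 0.4  0.6 -2.6] w 0.0244
shift [0.081  0.0772 0.0623] spin -0.122 or 3.019
wrist
981 slot gap,ang,off [(0.0116, -66.0, -0.0), (0.0121, -62.0, -0.0002), (0.0121, -65.0, -0.0), (0.0126, -64.0, -0.0001), (0.0127, -63.0, -0.0002)]
916 slot gap,ang,off [(0.0116, -61.0, -0.0002), (0.012, -65.0, -0.0002), (0.0122, -62.0, -0.0002), (0.0127, -64.0, -0.0002), (0.0127, -63.0, -0.0002)]
scene
98 slot gap,ang,off [(0.0116, -60.0, 0.0011), (0.0119, -64.0, 0.001), (0.012, -61.0, 0.001), (0.0123, -62.0, 0.0009), (0.0123, -63.0, 0.0009)]
102 slot gap,ang,off [(0.011, -65.0, 0.0011), (0.011, -64.0, 0.0009), (0.0111, -63.0, 0.0007), (0.0111, -62.0, 0.0005), (0.0112, -61.0, 0.0004)]
side
68 slot gap,ang,off [(0.0122, -62.0, -0.0009), (0.0122, -66.0, -0.0016), (0.0126, -65.0, -0.0015), (0.0128, -63.0, -0.0009), (0.0128, -64.0, -0.0012)]
56 slot gap,ang,off [(0.0124, -66.0, -0.0015), (0.0127, -65.0, -0.0013), (0.0127, -62.0, -0.0012), (0.013, -64.0, -0.0012), (0.0132, -63.0, -0.0011)]
```

Both slots ended at the same −63.5° from slightly different starts, so both are at their stops (68.75° from the washer's axis). Returning the key to its holder.

```bash
python3 - <<'E'
from h import *
plan((.3696,.2975,.20),19.3)
d=dict(np.load('wrist11.npz')); al=(0,0,0),(180,255,255)
q=sel([d],*al,(.3,.45,.22,.38),.02,.0425)[0]; rect(q,'holder all')
E
```

```text
t66.7 pos [0.4442 0.0547 0.3018] yang -73.0 j7 -1.31 tilt -1.0 F [ 0.4 -0.3 -2.1] w 0.0246
shift [-0.0004 -0.2542  0.1012] spin 1.531 or -1.611
holder all 218 c [369.4 298.8] size [53.9 57.2] ang 8.3 z [0.0222 0.0399 0.0414]
```

Emit:
jog_arm --pt "0 -0.02 0 -0.18" --pt "0 -0.06 0 -0.36" --pt "0 -0.11 0 -0.54" --pt "0 -0.16 0 -0.72" --pt "0 -0.2 0 -0.9" --pt "0 -0.254 0 -1.08" --pt "0 -0.254 0 -1.26" --pt "0 -0.254 0 -1.44" --pt "0 -0.254 0.03 -1.611" --pt "0 -0.254 0.07 -1.611" --pt "0 -0.254 0.1 -1.611" --pt "0 -0.254 0.1 -1.611" --pt "0 -0.254 0.1 -1.611"

```text
clock: 68.28
position: [0.3701, 0.2974, 0.2021]
ee_rot: [1.818, 2.561, -0.0]
force: [-0.0, 0.4, -0.9]
width: 0.261
gripper_force: 57.4
```

```bash
python3 - <<'E'
from h import *
plan((.3696,.2978,.13),19.3)
al=(0,0,0),(180,255,255)
for n in('scene','side','wrist'):
    d=img(n); q=sel([d],*al,(.32,.42,.25,.35),.034,.046)[0]; rect(q,'rim '+n)
E
```

```text
t68.3 pos [0.3701 0.2974 0.2021] yang 19.3 j7 -0.15 tilt -1.0 F [-0.   0.4 -0.9] w 0.0239
shift [ 0.0006 -0.0004  0.0721] spin -0.001 or 3.141
rim scene 149 c [371.3 294.7] size [56.8 59.3] ang 9.7 z [0.0347 0.0387 0.0426]
rim side 168 c [368.1 297.8] size [53.7 58.1] ang 8.5 z [0.0347 0.0387 0.0427]
rim wrist 765 c [368.4 305.6] size [54.1 36.4] ang 8.4 z [0.0375 0.0403 0.0414]
```

Emit:
jog_arm --pt "0 -0.0005 0.04 0" --pt "0 -0.0005 0.075 0" --pt "0 -0.0005 0.095 0" --pt "0 -0.0005 0.104 0" --pt "0 -0.0005 0.108 0" --pt "0 -0.0005 0.111 0" --pt "0 -0.0005 0.111 0"

```text
clock: 69.3
position: [0.3689, 0.2973, 0.091]
ee_rot: [-1.817, -2.563, -0.001]
force: [0.0, -0.0, -1.3]
width: 0.264
gripper_force: 57.4
```

Emit:
jog_arm --pt "0 0 0.0015 0" --pt "0 0 0.0025 0" --pt "0 0 0.0035 0" --pt "0 0 0.0035 0"

```text
clock: 69.8
position: [0.3687, 0.2969, 0.087]
ee_rot: [-1.818, -2.562, 0.0]
force: [0.3, -0.4, -1.4]
width: 0.266
gripper_force: 57.4
```

Emit:
jog_arm --pt "0 0 0.001 0" --pt "0 0 0.001 0" --pt "0 0 0.001 0"

```text
clock: 70.18
position: [0.3687, 0.297, 0.0867]
ee_rot: [-1.817, -2.562, -0.001]
force: [-2.8, -3.0, 14.4]
width: 0.266
gripper_force: 57.5
```

Emit:
jog_arm --pt "0 0 0.001 0" --pt "0 0 0.001 0" --pt "0 0 0.001 0"

```text
clock: 70.55
position: [0.3687, 0.2972, 0.0866]
ee_rot: [-1.816, -2.561, -0.002]
force: [-7.9, -5.8, 32.8]
width: 0.267
gripper_force: 58.4
```

Emit:
jog_arm --pt "0 0 -0.002 0" --pt "0 0 -0.002 0"

```text
clock: 70.8
position: [0.3688, 0.2971, 0.0871]
ee_rot: [1.817, 2.562, 0.001]
force: [-0.2, 0.4, -1.3]
width: 0.268
gripper_force: 57.8
```

Emit:
jog_arm --pt "0 0 0 0" --pt "0 0 0 0" --pt "0 0 0 0" --pt "0 0 0 0" --pt "0 0 0 0" --pt "0 0 -0.03 0" --pt "0 0 -0.08 0" --pt "0 0 -0.14 0" --pt "0 0 -0.2 0" --pt "0 0 -0.2 0" --pt "0 0 -0.2 0" --hand 0.055

```text
clock: 72.18
position: [0.3682, 0.297, 0.2866]
ee_rot: [-1.816, -2.562, 0.0]
force: [0.5, -0.4, -0.2]
width: 0.602
gripper_force: 0.0
```

```bash
python3 - <<'E'
from h import *
plan((.37,.297,.29),19.3)
al=(0,0,0),(180,255,255); red=(0,150,40),(6,255,255); ye=(22,120,100),(34,255,255); pk=(150,20,120),(180,120,255)
S=[dict(np.load(f'{n}0.npz')) for n in('scene','side')]; E=[img('scene'),img('side')]; w=img('wrist')
rect(sel([w],(5,120,60),(20,255,255),(.3,.45,.22,.38),.112,.13)[0],'key top wrist'); rect(sel([w],*al,(.3,.45,.22,.38),.042,.052)[0],'flange wrist')
for i in(0,1):
    for nm,b,z in(('key',(.3,.45,.22,.38),(.112,.13)),('tray',(.34,.54,-.37,-.16),(.026,.04)),('reds',(.56,.66,-.31,-.23),(.036,.06)),('jar',(.33,.53,.4,.52),(.07,.1)),('jarB',(.53,.64,-.43,-.32),(.07,.1)),('dish',(.7,.88,-.22,-.08),(.05,.08)),('bottle',(.6,.75,-.48,-.36),(.13,.2)),('handle',(.6,.7,0,.3),(.15,.165))):
        for t,D in(('before',S),('after',E)): rect(sel([D[i]],*al,b,*z)[0],nm+' '+t)
    level(E[i],(.39,.49,-.31,-.2),-.01,.08)
E
```

```text
t72.2 pos [0.3682 0.297  0.2866] yang 19.3 j7 -0.26 tilt -1.0 F [ 0.5 -0.4 -0.2] w 0.0552
shift [-0.0006  0.0017 -0.0034] spin 0.001 or -3.141
key top wrist 503 c [368.4 296.8] size [23.3 23.8] ang 21.9 z [0.1175 0.1211 0.1222]
flange wrist 1130 c [368.1 299. ] size [60.8 57.1] ang 19.5 z [0.0449 0.0463 0.0475]
key before 58 c [371.  295.4] size [26.  26.6] ang 30.4 z [0.113  0.1193 0.1221]
key after 60 c [372.2 293.6] size [24.1 25.4] ang 26.3 z [0.113 0.119 0.122]
tray before 463 c [ 436.9 -265. ] size [188.1 156.1] ang 86.9 z [0.0267 0.0315 0.038 ]
tray after 389 c [ 436.5 -267.4] size [187.9 154.8] ang 86.7 z [0.0269 0.0311 0.0349]
reds before 230 c [ 608.5 -273.9] size [45.  45.4] ang 47.4 z [0.0378 0.041  0.045 ]
reds after 229 c [ 608.4 -273.7] size [45.8 44.1] ang 21.7 z [0.0377 0.0412 0.0447]
jar before 546 c [468.1 463. ] size [ 68.3 149.7] ang 67.6 z [0.0736 0.0799 0.084 ]
jar after 554 c [466.9 462. ] size [ 68.4 147.5] ang 70.1 z [0.0734 0.0805 0.0843]
jarB before 576 c [ 592.8 -380. ] size [65.9 67.2] ang 86.3 z [0.0752 0.0803 0.0837]
jarB after 575 c [ 593.4 -380.2] si
[... 1304 characters left out ...]
388.1] size [64.5 92.4] ang 20.5 z [0.0729 0.0787 0.0842]
jarB after 181 c [ 594.1 -386. ] size [63.4 90.8] ang 20.7 z [0.0724 0.0788 0.0848]
dish before 566 c [ 790.3 -139.7] size [121.8 179.6] ang 88.9 z [0.0523 0.0583 0.0788]
dish after 572 c [ 790.  -142.3] size [180.  124.6] ang 0.0 z [0.0522 0.0583 0.0788]
bottle before 92 c [ 672.9 -417. ] size [32.1 31.1] ang 55.1 z [0.1329 0.1603 0.1705]
bottle after 98 c [ 673.1 -415.7] size [33.4 36.7] ang 77.0 z [0.1309 0.1569 0.1705]
handle before 93 c [640.  112.4] size [16.7 69. ] ang 5.6 z [0.1519 0.1552 0.1588]
handle after 86 c [643.4  70.6] size [15.4 72.4] ang 5.8 z [0.1514 0.1556 0.1591]
plane slope deg x,y [-89.1 -53.1] n 3 zmean 0.0064
```

```bash
python3 - <<'E'
from h import *
for n in('scene','side'): print(n); blobs(img(n),(105,130,40),(125,255,255),'blue',25)
E
```

```text
scene
blue [372 222] 242 med [0.652  0.0653 0.1537] min [0.637 0.033 0.125] max [0.658 0.1   0.161]
blue [521 262] 2391 med [0.8927 0.3511 0.1193] min [ 0.824  0.257 -0.002] max [0.931 0.56  0.127]
blue [ 90 255] 124 med [ 0.399  -0.6159  0.0747] min [ 0.309 -0.654 -0.006] max [ 0.409 -0.605  0.089]
blue [ 94 272] 93 med [ 0.4533 -0.6128  0.0819] min [ 0.437 -0.624  0.054] max [ 0.459 -0.605  0.087]
blue [343 355] 2300 med [ 0.9002 -0.1396  0.0791] min [ 0.827 -0.203 -0.007] max [ 0.944 -0.054  0.086]
blue [278 382] 2094 med [ 0.892  -0.2888  0.0791] min [ 0.827 -0.366 -0.006] max [ 0.945 -0.226  0.085]
side
blue [360  16] 186 med [ 0.8008 -2.0048 -0.2295] min [ 0.734 -2.037 -0.401] max [ 0.821 -1.516  0.102]
blue [422  22] 4069 med [ 0.4286 -1.998  -0.1307] min [-0.065 -2.04  -0.265] max [ 0.748 -1.533 -0.024]
blue [356  63] 64 med [ 0.8004 -2.01   -0.5915] min [ 0.733 -2.035 -0.667] max [ 0.82  -1.511 -0.32 ]
blue [365  64] 46 med [ 0.7309 -2.0044 -0.5851] min [ 0.709 -2.032 -0.648] max [ 0.747 -1.976 -0.54 ]
blue [411  72] 186 med [ 0.3846 -2.01   -0.5976] min [ 0.332 -2.046 -0.663] max [ 0.439 -1.977 -0.53 ]
blue [253 135] 549 med [ 0.8982 -0.2968  0.0766] min [ 0.854 -0.461 -0.007] max [ 0.986 -0.232  0.084]
blue [237 163] 624 med [ 0.8969 -0.1329  0.0772] min [ 0.852 -0.283 -0.01 ] max [ 0.988 -0.071  0.087]
blue [284 208] 111 med [0.6389 0.0824 0.1535] min [0.633 0.039 0.121] max [0.65  0.107 0.161]
blue [172 270] 1763 med [0.8838 0.3702 0.1179] min [0.846 0.248 0.098] max [0.939 0.461 0.125]
blue [318 269] 26 med [0.4951 0.1797 0.001 ] min [ 0.49   0.149 -0.006] max [0.498 0.21  0.023]
```

No caps are left on the bench, so I'm handing the job in.

```bash
python3 -c "
from cell import arm
print(arm.sign_off())"
```

```text
the job is handed in; nothing more can be done
None
```

I handed the job in at about 72 s of robot time. All five caps are in the hopper under the shut cover, and both screws are turned to their stops. The key is in its holder, the empty tray is flat on its mat, and the jars, dishes and bottle had not moved by my before/after checks; I have no verdict back yet.

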